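# Clamp the salt shaker in the one-hand clamp board

### The job

Stand the salt shaker upright on the clamp board between the two jaws and let go of it; then squeeze the trigger against the palm grip again and again until the sliding jaw holds the shaker firmly in the V of the fixed jaw, ready for its cap to be unscrewed one-handed. Move the jaw by the trigger only, do not crush the shaker (a grip of 8 N that stays once the trigger is let go is enough, and it must never feel more than 22 N), disturb nothing else, and let go at the end.

Things in the scene. Friction and masses are not known exactly. Their poses are not given: they have to be found in the camera images.
- salt_shaker: the salt shaker: straight body 44 mm in diameter and 74 mm high, domed cap 34 mm wide above it, 90 mm high overall, 0.1 kg. Origin: centre of its underside, z up. Stands on the worktop left or right of the clamp board (the spice jar has the other place). A pad force of 8 N or more is firm, over 22 N crushes it. Held 60 to 70 mm above its underside, the fingers stay clear of the jaws
- clamp: the clamp board, fixed to the worktop: wooden board 310 x 120 mm, its top 14 mm above the worktop, fixed jaw at one end, grey ratchet housing in the middle, squeeze handle at the other end. Origin: centre of the board, at worktop height. x axis: along the board from the handle to the fixed jaw, the way the sliding jaw closes; z up
- v_seat (a point): point on the board's top where the shaker's axis stands when seated in the fixed jaw: x = +81 mm, y = 0 of the clamp, 14 mm above the worktop. The fixed jaw is an upright V open to the sliding jaw, faces 25 degrees off square, apex 24 mm beyond this point, arm ends 12 mm beyond it and 27 mm to each side, 56 mm high. Fingers have room on both y sides of the shaker
- jaw: the sliding jaw: grey upright block 44 mm wide, 54 mm high above the board, on a toothed steel bar that runs through the housing; slides along the clamp's x. Origin: at worktop height, 35 mm behind the pad's face. Moved by the trigger only; the robot must not push it. Pawls keep it from sliding back, in clicks of 0.75 mm
- pad: the pressure pad on the front of the sliding jaw: rubber plate 42 mm wide, 4 to 54 mm above the board, on springs of about 6 N per mm (7.5 mm of travel), so the grip force grows as the jaw is driven on. Origin: at worktop height, 7 mm behind its face. The robot must not push it
- pad_face (a point): middle of the pad's front face, 29 mm above the board. It meets a seated shaker when at x = +59 mm in the clamp's frame; at the start it stands 14 to 38 mm short of that
- handle_mid (a point): midway between palm grip and trigger, 76 mm above the worktop, at x = -120 mm, y = 0 of the clamp at rest. Along the clamp's y: palm grip (black, 30 mm wide, outer face at +30 mm), trigger (steel, 22 mm wide, outer face at -30 mm): 60 mm over both when open, 45 mm fully squeezed. Both reach from 50 to 106 mm above the worktop; below are slide and rails
- palm_grip: the palm grip with its slide. Origin: at worktop height below point handle_mid. It floats: it carries the trigger and slides freely up to 10 mm either way along the clamp's y, so that a pinch of grip and trigger centres itself and the two pinching forces are equal
- trigger (a joint): travel of the trigger to the palm grip, m: 0 open, 0.015 fully squeezed. Springs back by itself (1.5 to 3.5 N) when the fingers open past 60 mm. Drives the jaw 1:1 after 0 to 3 mm of lost motion. Pinch force = grip on the shaker + about 6 N; on release the grip falls by 4 to 7 N as the pawls take over. A full squeeze once the pad has met the shaker can crush it: stop by feel
- spice_jar: spice jar with a lid, 45 mm in diameter, 106 mm high, standing where the shaker might have stood; a bystander. Origin: centre of its underside
- mug: mug behind the clamp board, a bystander. Origin: centre of its underside
- onion: onion behind the clamp board, a bystander. Origin: its underside
- kitchen_timer: kitchen timer behind the clamp board, a bystander. Origin: its underside
Not all that is in view belongs to the job. Leave any pink look-alike of the salt_shaker alone.

How it is judged:
By the outcome, as a careful person would: the job done as asked, in the order asked, and still so for the second after the job is handed in, with the robot touching nothing.
It also fails if it takes over 72 s, if anything falls off the work surface, if the arm or the gripper's body presses on something with over 40 N, if the wrist force passes 120 N, or if a joint passes its speed limit or range.

### The arm

A 6-joint arm with a two-finger parallel gripper is mounted at the origin on a cart in front of the work surface, level with it; the furniture and walls round the work are solid. World frame = base frame: x ahead of the robot, y to its left, z up, the work surface at z = 0. Lengths are in mm, angles in rad, forces in N, time in s.
With the tool pointing down it reaches from about 350 to 875 mm from the base axis. Payload 4.2 kg.
Tool frame: the origin (TCP) lies on the mounting face of the last link; the fingertips stand 173 mm ahead of it and the grasp point (between the pads) lies 155 mm ahead of it; z points along the fingers, y is the direction in which the jaws open and shut (so a half turn about z gives the same grasp; the last joint's range is limited). The gripper opens to 85 mm and grips with 20 to 120 N. Pads are 22 mm wide; open, the fingers measure 114 mm over their backs; the gripper's body (76 mm by 85 mm) begins 54 mm behind the grasp point. The pads swing forward as they close: fully open they stand 13 mm farther back than shut.
Start: joints at [1.46, 0.385, 0.008, 0, -1.194, -0.259], TCP at [225.86, 582.741, 404.712] pointing down, gripper open.
Joint ranges: [-3.14, 3.14], [-1.21, 2.06], [-1.07, 1.41], [-3.16, 2.05], [-2.99, -0.16], [-3.1, 3.1]. Speed limits (rad/s): [2.79, 2.79, 3.14, 3.14, 3.14, 3.14].

### API

Orientations are given as a unit quaternion [x, y, z, w].
In Python, from bench import arm gives the robot as it stands. The module is installed in compiled form; this text tells all that it offers.
- The arm moves only by the tool play_rows, never from a script. Its argument "moves" is a list of rows, each a list of 3 entries, a list of its own where there are three numbers: the shift along the world's x, y, z in units of 30 cm (1.0 is 30 cm), then the turn about the world's z in units of 30 degrees (1.0 is 30 degrees), then the gripper's target within -1 to 1 (shut at 1, half-way at 0, fully open at -1). In form: [[[x, y, z], turn, jaw], ...]. A call has 1 to 12 rows; each row is the pose to reach, as a shift and turn from the pose measured when the call began; what a row does not reach only later rows make up. A row lasts 1/8 s, in which the tool goes at most 62.5 mm and 10.7 degrees, less where a joint would pass 70% of its speed; a pose out of reach is approached as far as the arm can. A call with a number of a shift or a turn outside -1 to 1 is refused whole. A call with a gripper value outside its range is refused whole. The fingers move at their own pace and stop on an object; the grip force is fixed at half the most. Time passes only in rows, so rows that repeat a pose let the fingers close. It gives the time, the measured TCP pose, the force and the opening at its end, in the units of the state.
- arm.read_state(): the state, without advancing time (a new reading comes with each control period).
- arm.get_image(name): name is "scene" or "top" or "wrist"; returns a dict with "pixels" (400x640x3 uint8, red, green, blue), "vfov" (degrees; the focal length in pixels is half the picture's height over the tangent of half this angle, whatever the lens; pixels are square), "cx", "cy" (the principal point, pixels), "xyz" and "rotation" of the camera in the world. Camera axes: x right, y up, looking along -z (the intrinsics and any distortion apply to the point x, -y, -z); pixel columns grow to the right and rows downward; lengths in mm; the calibration is good to about 2 mm. The wrist camera is an equidistant fisheye: a pixel r from the principal point sees the ray r / f radians off the axis. A picture is of the moment at which its call begins. There is no depth.
- arm.job_done(): hands the job in, once; it reports no verdict.
Trained networks look in a picture, given as the dict that the camera call returned (one of the last four; its "shot" number tells which), for a name from the list of things; names that differ only in an ending like _2 or _b are one class to them, and where a whole thing is asked for, a point or a joint stands for the part that bears it (a point fixed in the world has none). Each returns a list of dicts, best first, with "conf" (0 to 1); they miss things now and then, are a little off and sometimes report something else, mostly with a low value. They report only what shows in the picture. A call takes as long as a camera call. They do not tell look-alikes from the thing itself.
- arm.look_for(name, picture): "centre" ([x, y, z] in mm, in world coordinates, good to about 4 mm: the middle of the surface that is visible of it).
The state is a dict: "clock": time; "joints": joint angles; "joint_vel": joint speeds; "joint_efforts": joint torques, N m; "position": TCP position; "ee_rot": TCP orientation; "contact_force": force on the tool from outside, world axes, zero at the start; "wrist_torque": the same for the moment, N m; "gripper_width": finger opening in mm.
Only numpy, scipy, OpenCV 4.12 (cv2) and the standard library are available. Lean on these libraries where they do the work, as an engineer would, in place of code of your own. Each camera call takes 0.05 s, during which the arm holds its last target.

## Working session

There is one attempt and no reset: what is moved stays moved. The work goes in short steps, Python scripts to look and compute and a tool call to move; the robot and the scene stay as the last step left them, time stands still between calls to the robot, and variables do not carry over. Pictures are saved under pics/ and viewed, and the job is handed in when it is done.

Besides the shell and the picture viewer there is one more tool, called after "Call:" in YAML: its name, and indented under it one key for each argument. play_rows: Moves the arm, as the interface text tells. Shifts and turns lie within -1 to 1; 1 stands for 30 cm of shift or 30 degrees of turn. Its arguments: {"type":"object","properties":{"moves":{"type":"array"}},"required":["moves"]}

```bash
mkdir -p pics; ls; cat > h.py <<'E'
from bench import arm
import numpy as np, cv2
def save(p,n): cv2.imwrite('pics/'+n+'.png',cv2.cvtColor(p['pixels'],cv2.COLOR_RGB2BGR))
def f(p): return 200/np.tan(np.radians(p['vfov'])/2)
def proj(p,X):
    d=np.array(p['rotation']).T@(np.array(X,float)-p['xyz'])
    return p['cx']+f(p)*d[0]/-d[2], p['cy']+f(p)*d[1]/d[2]
def ray(p,u,v,z):
    d=np.array(p['rotation'])@np.array([(u-p['cx'])/f(p),-(v-p['cy'])/f(p),-1])
    o=np.array(p['xyz'],float); return o+d*(z-o[2])/d[2]
E
python3 - <<'E'
from h import *
print(arm.read_state())
for c in ['scene','top']:
    p=arm.get_image(c); save(p,c+'0')
    print(c,{k:v for k,v in p.items() if k!='pixels'})
    for n in ['salt_shaker','clamp','jaw','pad','palm_grip','trigger','spice_jar','mug','onion','kitchen_timer','pad_face','v_seat','handle_mid']:
        print(n,[(np.round(d['centre']),round(d['conf'],2)) for d in arm.look_for(n,p)][:3])
E
```

```text
pics
{'clock': 0.0, 'joints': array([ 1.45960347e+00,  3.85558507e-01,  6.64092743e-03, -5.22619052e-04,
       -1.19401813e+00, -2.58616279e-01]), 'joint_vel': array([ 0.00174573,  0.0005049 , -0.00077532,  0.00034718,  0.00121919,
       -0.00068304]), 'joint_efforts': array([-5.96813225e-04, -3.92292738e+01,  1.88400936e+01,  4.18624476e+00,
       -4.60044030e-03,  5.50314994e-07]), 'position': array([225.77846143, 582.57324387, 403.62240569]), 'ee_rot': array([ 9.82935481e-01, -1.83947376e-01, -1.63440179e-04,  1.08467114e-03]), 'contact_force': array([-0.28178614, -0.11612697,  0.04178209]), 'wrist_torque': array([-0.02043217,  0.00640874,  0.03101931]), 'gripper_width': 85.34162537691945}
scene {'vfov': 48.3253948123468, 'cx': 317.65542525672527, 'cy': 197.85599123689013, 'xyz': array([ 184.10834861, -723.74353889,  817.01109165]), 'rotation': array([ 0.40127319, -0.09336498, -0.21878579,  0.88453128]), 'shot': 1}
salt_shaker [(array([ 528., -231.,   56.]), 0.94), (array([ 376., -214.,   53.]), 0.75), (array([ 417., -296.,   59.]), 0.69)]
clamp [(array([464., -44.,   9.]), 0.8
[... 909 characters left out ...]
212.,   79.]), 0.62)]
clamp [(array([477.,  -4.,  13.]), 0.59)]
jaw [(array([477.,  13.,  45.]), 0.81)]
pad [(array([ 500., -123.,  103.]), 0.71)]
palm_grip [(array([ 479., -119.,   49.]), 0.78), (array([471., 291., 108.]), 0.29)]
trigger [(array([ 501., -126.,  104.]), 0.61), (array([475.,  -6.,  14.]), 0.19)]
spice_jar [(array([ 480., -120.,   48.]), 0.24)]
mug [(array([726., 276.,  34.]), 0.64)]
onion [(array([694., -61.,  57.]), 0.79)]
kitchen_timer [(array([708.,  96.,  59.]), 0.84), (array([474., 293., 108.]), 0.52)]
pad_face [(array([481.,  34.,  70.]), 0.48)]
v_seat [(array([474.,  -8.,  13.]), 0.9), (array([474., 295., 108.]), 0.53)]
handle_mid [(array([ 472., -124.,   48.]), 0.56)]
```

View pics/scene0.png

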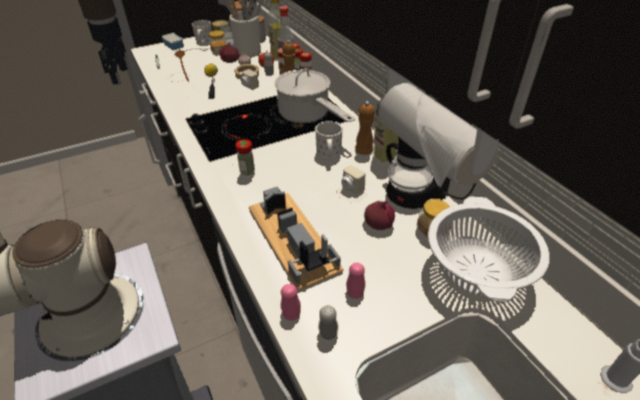

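View pics/top0.png

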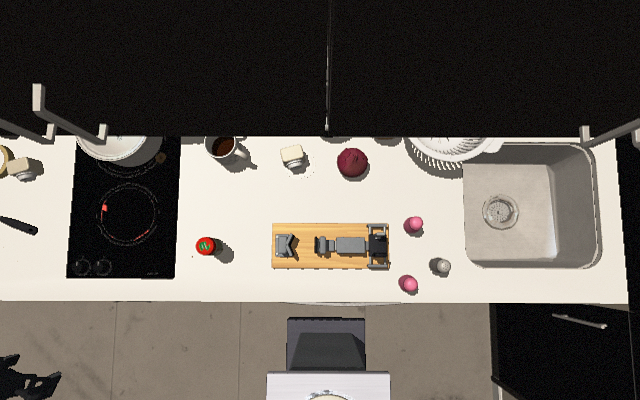

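```bash
cat >> h.py <<'E'
from scipy.spatial.transform import Rotation as R
def Rm(p): return R.from_quat(p['rotation']).as_matrix()
def proj(p,X):
    d=Rm(p).T@(np.array(X,float)-p['xyz'])
    return np.array([p['cx']+f(p)*d[0]/-d[2], p['cy']+f(p)*d[1]/d[2]])
def ray(p,u,v,z):
    d=Rm(p)@np.array([(u-p['cx'])/f(p),-(v-p['cy'])/f(p),-1])
    o=np.array(p['xyz'],float); return o+d*(z-o[2])/d[2]
def crop(p,n,x0,y0,x1,y1,s):
    im=cv2.cvtColor(p['pixels'],cv2.COLOR_RGB2BGR)[y0:y1,x0:x1]
    cv2.imwrite('pics/'+n+'.png',cv2.resize(im,None,fx=s,fy=s,interpolation=cv2.INTER_CUBIC))
E
python3 - <<'E'
from h import *
p=arm.get_image('top'); crop(p,'topc',265,205,465,305,4)
q=arm.get_image('scene'); crop(q,'scec',240,180,380,345,3.6)
# red spice jar & board colour mask in top
hsv=cv2.cvtColor(p['pixels'],cv2.COLOR_RGB2HSV)
m=((hsv[...,0]>8)&(hsv[...,0]<25)&(hsv[...,1]>80)&(hsv[...,2]>90)).astype('uint8')
m[:, :260]=0; m[:,400:]=0; m[:215]=0;m[275:]=0
r=cv2.minAreaRect(cv2.findNonZero(m)); print(r)
c=np.array([ray(p,*b,14) for b in cv2.boxPoints(r)]); print(c.round(1), c.mean(0))
e=[np.linalg.norm(c[i]-c[(i+1)%4]) for i in range(4)];print(e)
E
```

```text
((330.5, 245.5), (45.0, 117.0), 90.0)
[[ 535.3  149.8   14. ]
 [ 536.9 -160.8   14. ]
 [ 418.7 -159.2   14. ]
 [ 416.9  147.5   14. ]] [476.95521536  -5.66838725  14.        ]
[np.float64(310.6651034936437), np.float64(118.30137219306717), np.float64(306.6331957906079), np.float64(118.34211978856968)]
```

View pics/topc.png

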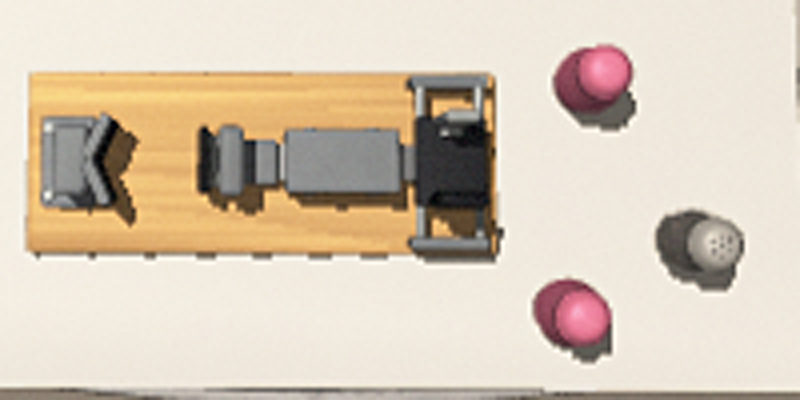

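View pics/scec.png

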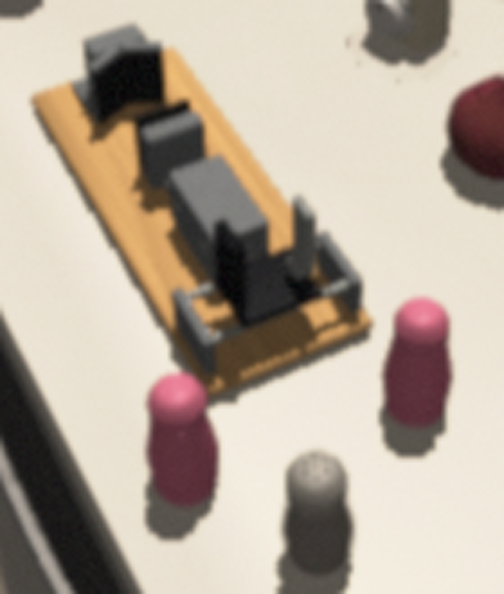

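Call:
play_rows:
  moves:
    - [[0.7, -0.97, 0], -0.96, -1]
    - [[0.7, -0.97, 0], -0.96, -1]
    - [[0.7, -0.97, 0], -0.96, -1]
    - [[0.7, -0.97, 0], -0.96, -1]
    - [[0.7, -0.97, 0], -0.96, -1]
    - [[0.7, -0.97, 0], -0.96, -1]
    - [[0.7, -0.97, 0], -0.96, -1]
    - [[0.7, -0.97, 0], -0.96, -1]

```text
clock: 2.5
position: [435.9, 291.8, 404.8]
ee_rot: [0.906, -0.423, -0.0, -0.0]
contact_force: [0.2, 0.2, -0.2]
gripper_width: 85.4
```

```bash
python3 - <<'E'
from h import *
s=arm.read_state(); print(s['clock'],s['position'],s['joints'].round(3),s['contact_force'])
y=R.from_quat(s['ee_rot']).as_matrix(); print(y.round(3))
p=arm.get_image('top')
print(ray(p,445.5,266,88), [ray(p,*c,14).round(1) for c in [(272.3,223.3),(388.3,223.5),(389,269.2),(272,268.4)]])
E
```

```text
2.5 [435.87362772 291.7658817  404.81267973] [ 0.899  0.214 -0.237 -0.    -1.12  -0.201] [ 0.16763349  0.22562088 -0.17954486]
[[ 0.643 -0.766  0.   ]
 [-0.766 -0.643  0.   ]
 [-0.    -0.    -1.   ]]
[ 426.17642552 -284.67387082   88.        ] [array([534.5, 149. ,  14. ]), array([ 535.6, -158.9,   14. ]), array([ 415.5, -159.1,   14. ]), array([415.9, 147.5,  14. ])]
```

Call:
play_rows:
  moves:
    - [[0, -0.95, 0], -1, -1]
    - [[0, -0.95, 0], -1, -1]
    - [[0, -0.95, 0], -1, -1]
    - [[0, -0.95, 0], -1, -1]
    - [[0, -0.95, 0], -1, -1]
    - [[0, -0.95, 0], -1, -1]
    - [[0, -0.95, 0], -1, -1]

```text
clock: 3.42
position: [435.8, 8.2, 404.9]
ee_rot: [0.767, -0.642, 0.0, -0.0]
contact_force: [0.4, 0.1, -0.1]
gripper_width: 85.1
```

Call:
play_rows:
  moves:
    - [[-0.03, -0.93, 0], -0.334, -1]
    - [[-0.03, -0.93, 0], -0.334, -1]
    - [[-0.03, -0.93, 0], -0.334, -1]
    - [[-0.03, -0.93, 0], -0.334, -1]
    - [[-0.03, -0.93, 0], -0.334, -1]
    - [[-0.03, -0.93, 0], -0.334, -1]
    - [[-0.03, -0.93, 0], -0.334, -1]

```text
clock: 4.3
position: [427.4, -269.6, 404.7]
ee_rot: [0.708, -0.706, -0.0, -0.0]
contact_force: [-0.2, 0.2, 0.1]
gripper_width: 85.5
```

```bash
python3 - <<'E'
from h import *
s=arm.read_state(); print(s['clock'],s['position'],s['joints'].round(3),s['contact_force'])
print(R.from_quat(s['ee_rot']).as_matrix().round(4))
p=arm.get_image('wrist'); save(p,'w1'); print({k:v for k,v in p.items() if k!='pixels'})
E
```

```text
4.3 [ 427.4037291  -269.55186154  404.66768089] [-2.410e-01  1.810e-01 -2.790e-01 -1.000e-03 -1.111e+00  2.450e-01] [-0.24528172  0.15493832  0.07380955]
[[ 3.8e-03 -1.0e+00  4.0e-04]
 [-1.0e+00 -3.8e-03  7.0e-04]
 [-7.0e-04 -4.0e-04 -1.0e+00]]
{'vfov': 65.70646984690485, 'cx': 315.5857954245675, 'cy': 191.8732975767498, 'xyz': array([ 427.94282528, -342.80305131,  374.38043719]), 'rotation': array([ 4.46268212e-04, -1.45514580e-01,  9.89353999e-01, -1.99305336e-03]), 'shot': 6}
```

View pics/w1.png

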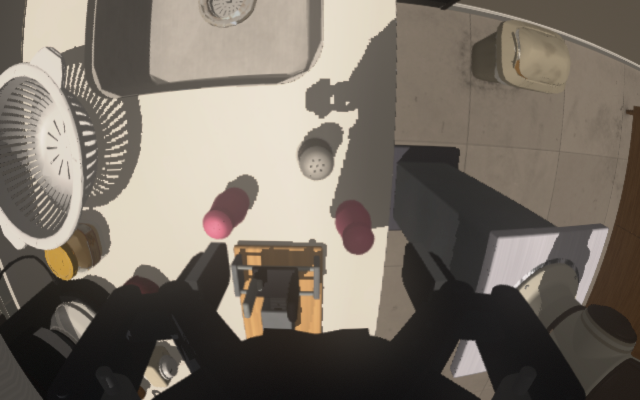

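```bash
cat >> h.py <<'E'
def fray(p,u,v,z):
    a=np.array([u-p['cx'],-(v-p['cy'])]); r=np.hypot(*a); t=r/f(p)
    d=np.append(a/r*np.sin(t),-np.cos(t)); d=Rm(p)@d
    o=np.array(p['xyz'],float); return o+d*(z-o[2])/d[2]
def fproj(p,X):
    d=Rm(p).T@(np.array(X,float)-p['xyz']); t=np.arctan2(np.hypot(d[0],d[1]),-d[2]); h=np.hypot(d[0],d[1])
    return np.array([p['cx']+f(p)*t*d[0]/h, p['cy']-f(p)*t*d[1]/h])
E
python3 - <<'E'
from h import *
p=arm.get_image('wrist'); crop(p,'w1c',190,100,400,260,3.8)
for u,v,z in [(316.5,163,88),(220,223,80),(358,241,80)]: print(fray(p,u,v,z).round(1))
q=arm.get_image('scene'); im=q['pixels'].copy()
E
```

```text
[ 426.8 -284.9   88. ]
[ 528.9 -219.1   80. ]
[ 382.3 -200.    80. ]
```

View pics/w1c.png

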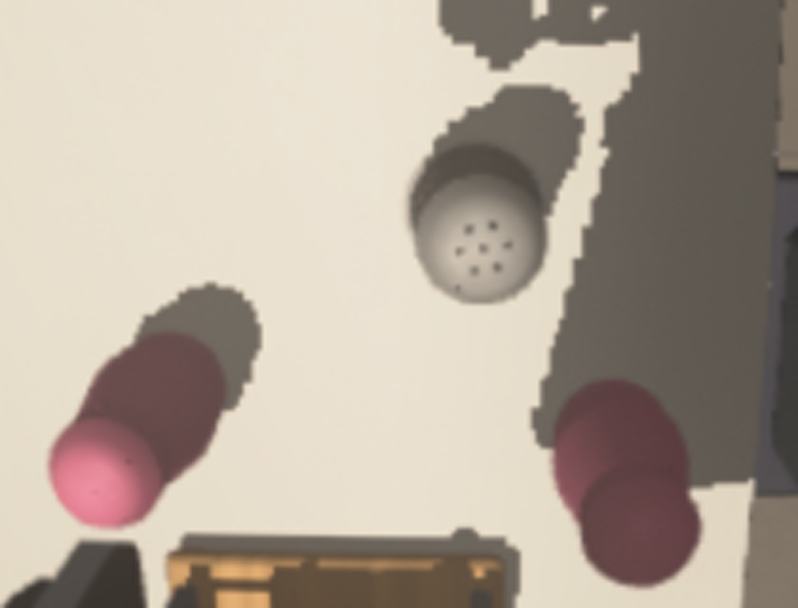

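Call:
play_rows:
  moves:
    - [[-0.004, -0.054, -0.2], 0, -1]
    - [[-0.004, -0.054, -0.4], 0, -1]
    - [[-0.004, -0.054, -0.55], 0, -1]
    - [[-0.004, -0.054, -0.626], 0, -1]
    - [[-0.004, -0.054, -0.626], 0, -1]
    - [[-0.004, -0.054, -0.626], 0, -1]

```text
clock: 5.2
position: [426.8, -285.4, 218.5]
ee_rot: [0.709, -0.705, 0.001, -0.001]
contact_force: [0.5, -0.4, 0.8]
gripper_width: 85.7
```

```bash
python3 - <<'E'
from h import *
s=arm.read_state(); print(s['clock'],s['position'],s['contact_force'])
p=arm.get_image('wrist'); save(p,'w2')
E
```

```text
5.2 [ 426.79360521 -285.38201481  218.49268752] [ 0.51670942 -0.43043244  0.78533672]
```

View pics/w2.png

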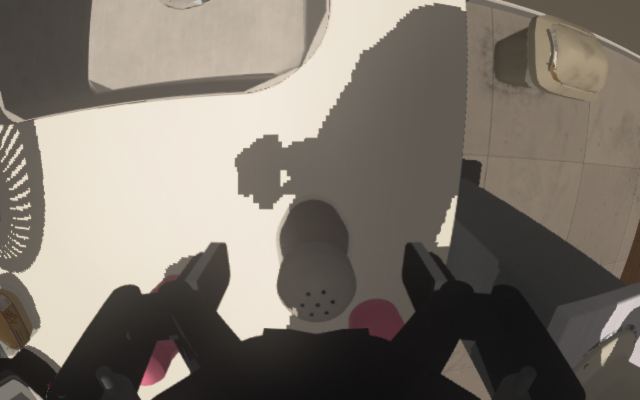

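Call:
play_rows:
  moves:
    - [[0, 0, 0], 0, 0.06]
    - [[0, 0, 0], 0, 0.06]
    - [[0, 0, 0], 0, 0.06]
    - [[0, 0, 0], 0, 0.06]
    - [[0, 0, 0], 0, 0.06]
    - [[0, 0, 0], 0, 0.06]

```text
clock: 6.0
position: [426.7, -285.5, 218.7]
ee_rot: [0.709, -0.705, 0.002, -0.001]
contact_force: [-0.1, -0.1, -0.8]
gripper_width: 40.3
```

```bash
python3 - <<'E'
from h import *
s=arm.read_state(); print(s['clock'],s['position'],s['contact_force'],s['gripper_width'])
p=arm.get_image('wrist'); save(p,'w3')
print(fray(p,317,303,90))
E
```

```text
6.0 [ 426.73466774 -285.52263243  218.67302367] [-0.13251391 -0.11465075 -0.76389334] 40.26432180603399
[ 426.87235573 -283.9802276    90.        ]
```

View pics/w3.png

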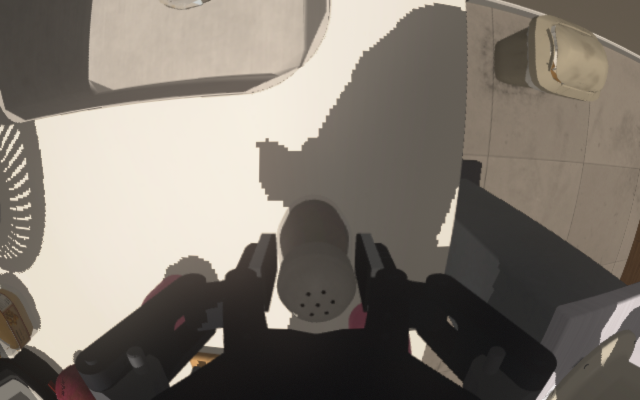

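Call:
play_rows:
  moves:
    - [[0, 0, 0], 0, 0.25]
    - [[0, 0, 0], 0, 0.25]
    - [[0, 0, 0], 0, 0.25]

```text
clock: 6.42
position: [427.0, -285.6, 219.1]
ee_rot: [0.709, -0.705, 0.002, -0.001]
contact_force: [-0.8, -0.3, 5.0]
gripper_width: 33.4
```

```bash
python3 - <<'E'
from h import *
s=arm.read_state(); print(s['clock'],s['position'],s['contact_force'],s['gripper_width'])
p=arm.get_image('wrist'); crop(p,'w4',220,190,420,340,4)
E
```

```text
6.425 [ 426.96348181 -285.56524606  219.12449262] [-0.81387492 -0.28856583  5.03377038] 33.44446987991113
```

View pics/w4.png

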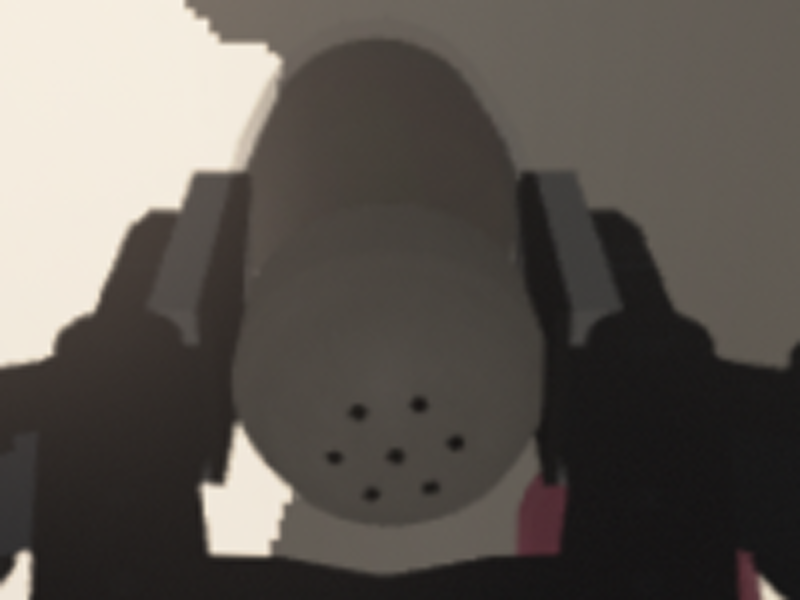

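```bash
python3 - <<'E'
from h import *
q=arm.get_image('scene'); crop(q,'s4',260,240,400,360,5)
for z in (0,74,90):
  for dx in (-22,22): print(z,dx,(proj(q,(427+dx,-285.5,z))-[260,240])*5)
print('raw',proj(q,(427,-285.5,0)))
E
```

```text
0 -22 [293.05583566 499.25632384]
0 22 [387.19849802 454.56455576]
74 -22 [291.32792837 395.52988898]
74 22 [390.76377925 350.11829872]
90 -22 [290.92815703 371.53157856]
90 22 [391.58771091 325.98091031]
raw [328.10251234 335.34549673]
```

View pics/s4.png

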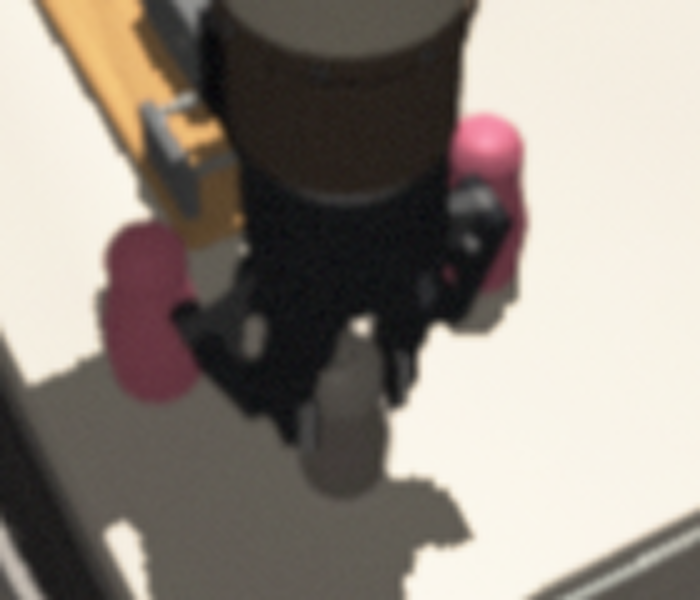

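```bash
python3 - <<'E'
from h import *
p=arm.get_image('wrist'); print(p['xyz'])
im=cv2.cvtColor(p['pixels'],cv2.COLOR_RGB2BGR)
im=cv2.resize(im[150:390,180:460],None,fx=2.8,fy=2.5)
im=cv2.resize(cv2.cvtColor(p['pixels'],cv2.COLOR_RGB2BGR)[170:370,200:440],None,fx=3.3,fy=3.0*1.1,interpolation=cv2.INTER_CUBIC)
for r,z,c in [(22,0,(0,0,255)),(22,74,(0,255,0)),(17,74,(255,0,0)),(17,80,(255,255,0))]:
    t=np.linspace(0,2*np.pi,60)
    q=[((fproj(p,(427+r*np.cos(a),-285.5+r*np.sin(a),z))-[200,170])*3.3).astype(int) for a in t]
    cv2.polylines(im,[np.array(q)],True,c,1)
cv2.imwrite('pics/w5.png',im)
E
```

```text
[ 427.80575865 -358.87662054  188.99603245]
```

View pics/w5.png

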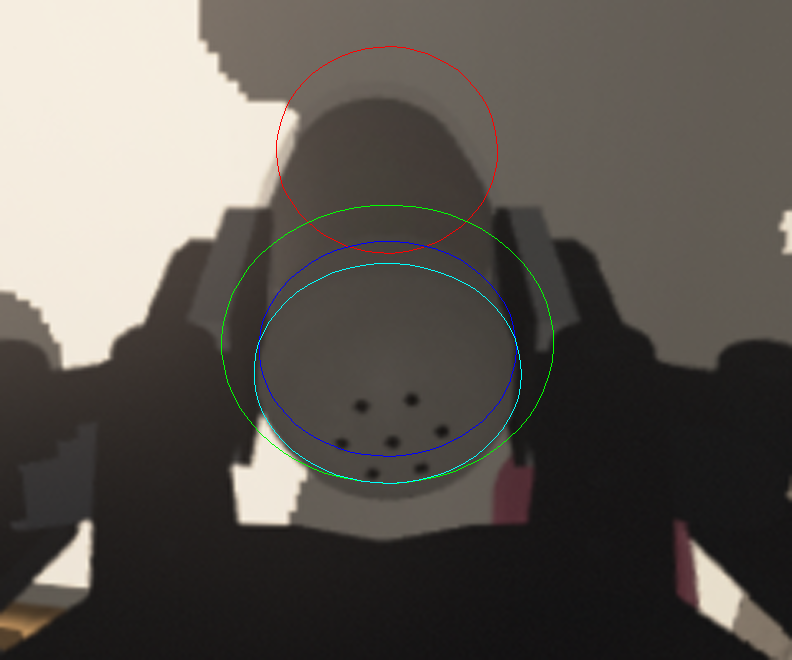

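```bash
cat > fit.py <<'E'
from h import *
t=cv2.imread('pics/top0.png'); s=cv2.imread('pics/scene0.png')
E
python3 - <<'E'
from h import *
q=arm.get_image('top')
def ov(img,P,p,x0,y0,x1,y1,sc,name):
    im=cv2.resize(img[y0:y1,x0:x1],None,fx=sc,fy=sc,interpolation=cv2.INTER_CUBIC)
    for r,z,c in [(22,0,(0,0,255)),(22,74,(0,255,0)),(17,74,(255,0,0)),(17,80,(255,255,0))]:
        a=np.linspace(0,2*np.pi,60)
        pts=[((P(p,(426.5+r*np.cos(b),-285.5+r*np.sin(b),z))-[x0,y0])*sc).astype(int) for b in a]
        cv2.polylines(im,[np.array(pts)],True,c,1)
    return im
a=ov(cv2.imread('pics/top0.png'),proj,q,420,245,460,285,9,'')
p2=arm.get_image('scene')
b=ov(cv2.imread('pics/scene0.png'),proj,p2,305,295,350,345,8,'')
b=b[:360,:360]
cv2.imwrite('pics/ov.png',np.hstack([a,b]))
print(ray(q,429.25,266,0),q['xyz'])
E
```

```text
[ 424.15054504 -268.43212925    0.        ] [ 446.13526313   16.00868197 1071.63074916]
```

View pics/ov.png

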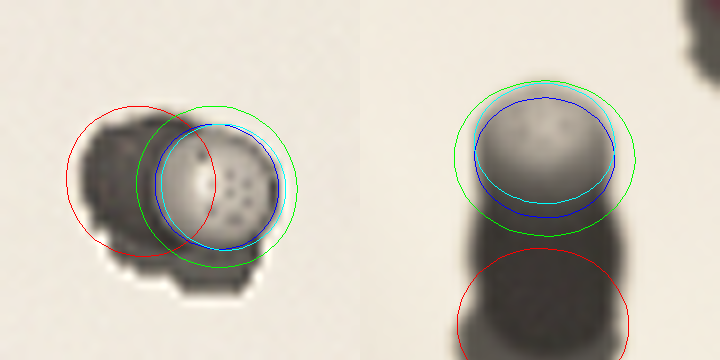

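Call:
play_rows:
  moves:
    - [[0, 0, 0], 0, 0.6]
    - [[0, 0, 0], 0, 0.6]
    - [[0, 0, 0], 0, 0.6]

```text
clock: 7.05
position: [427.0, -285.6, 219.2]
ee_rot: [0.709, -0.705, 0.002, -0.001]
contact_force: [-0.9, 0.6, 3.4]
gripper_width: 33.5
```

```bash
python3 - <<'E'
from h import *
s=arm.read_state(); print(s['clock'],s['position'],s['contact_force'],s['gripper_width'])
p=arm.get_image('wrist'); crop(p,'w6',220,190,420,340,4)
E
```

```text
7.05 [ 426.98630866 -285.59010188  219.16317965] [-0.88473915  0.57086154  3.42583024] 33.497948453982126
```

View pics/w6.png

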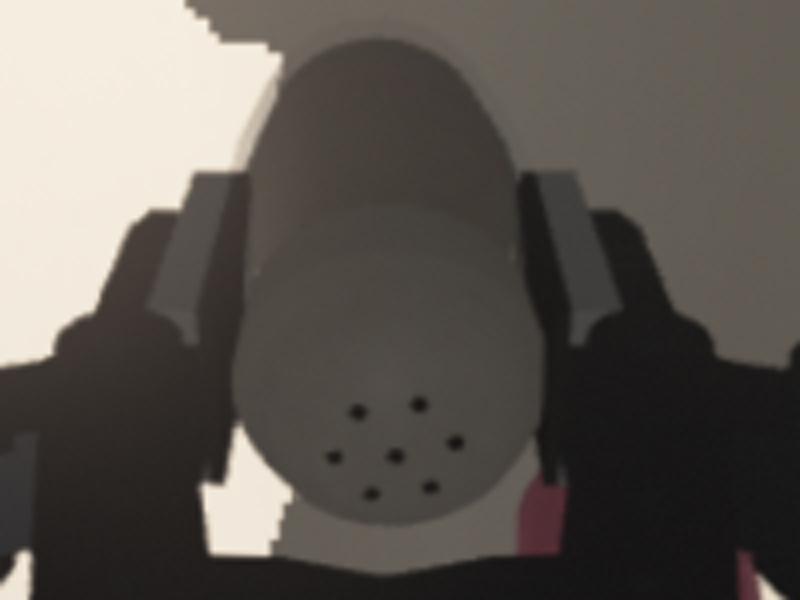

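Call:
play_rows:
  moves:
    - [[0, 0, 0.1], 0, 0.6]
    - [[0, 0, 0.3], 0, 0.6]
    - [[0, 0, 0.5], 0, 0.6]
    - [[0, 0, 0.5], 0, 0.6]

```text
clock: 7.6
position: [427.8, -285.9, 373.7]
ee_rot: [0.709, -0.705, 0.007, -0.004]
contact_force: [-0.1, 0.7, -1.2]
gripper_width: 33.6
```

```bash
python3 - <<'E'
from h import *
s=arm.read_state(); print(s['clock'],s['position'],s['contact_force'],s['gripper_width'])
p=arm.get_image('wrist'); save(p,'w7')
q=arm.get_image('top'); crop(q,'t7',265,215,395,275,6)
print('pad',ray(q,314.5,245,68), ray(q,288.5,245,70))
for nm,yy in (('seat',75.5),): print(proj(q,(475.5,yy,14)))
E
```

```text
7.6 [ 427.8309371  -285.93205234  373.6786194 ] [-0.14660726  0.68644305 -1.1910463 ] 33.58411424047024
pad [476.04264572  35.46865138  68.        ] [475.62615017 100.40645923  70.        ]
[299.71725805 245.73692345]
```

View pics/w7.png

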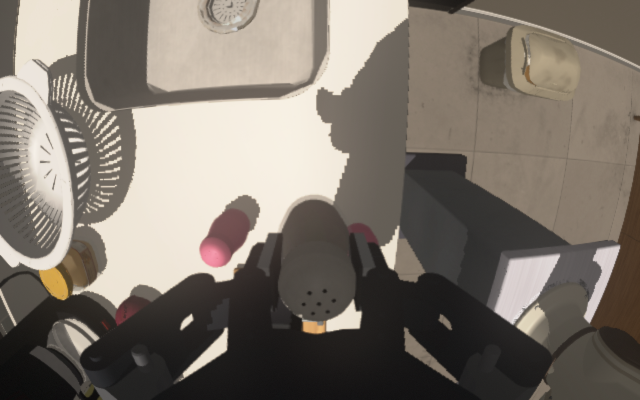

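View pics/t7.png

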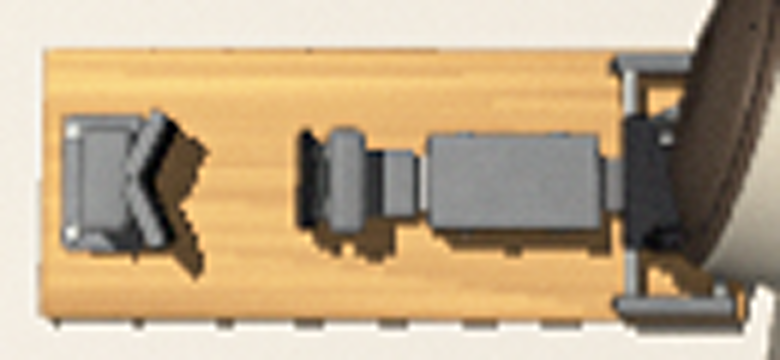

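Call:
play_rows:
  moves:
    - [[0.03, 0.17, 0], 0, 0.6]
    - [[0.06, 0.35, 0], 0, 0.6]
    - [[0.1, 0.54, 0], 0, 0.6]
    - [[0.13, 0.73, 0], 0, 0.6]
    - [[0.16, 0.9, 0], 0, 0.6]
    - [[0.16, 0.98, 0], 0, 0.6]
    - [[0.16, 0.98, 0], 0, 0.6]
    - [[0.16, 0.98, 0], 0, 0.6]

```text
clock: 8.7
position: [474.1, 8.3, 367.0]
ee_rot: [0.709, -0.705, 0.001, -0.0]
contact_force: [-0.2, -0.1, -0.7]
gripper_width: 33.8
```

Call:
play_rows:
  moves:
    - [[0, 0.1, 0], 0, 0.6]
    - [[0, 0.2, -0.05], 0, 0.6]
    - [[0, 0.205, -0.15], 0, 0.6]
    - [[0, 0.205, -0.28], 0, 0.6]
    - [[0, 0.205, -0.36], 0, 0.6]
    - [[0, 0.205, -0.36], 0, 0.6]
    - [[0, 0.205, -0.36], 0, 0.6]

```text
clock: 9.57
position: [474.6, 69.3, 259.7]
ee_rot: [0.708, -0.706, 0.001, -0.0]
contact_force: [0.9, 0.1, -0.2]
gripper_width: 33.6
```

```bash
python3 - <<'E'
from h import *
s=arm.read_state(); print(s['clock'],s['position'],s['contact_force'],s['gripper_width'],R.from_quat(s['ee_rot']).as_matrix().round(4))
p=arm.get_image('wrist'); save(p,'w8')
q=arm.get_image('scene'); crop(q,'s8',240,180,360,290,5)
E
```

```text
9.575 [474.57453001  69.30661998 259.70119893] [ 0.94706316  0.12296287 -0.21494316] 33.61942179324596 [[ 3.8e-03 -1.0e+00  2.1e-03]
 [-1.0e+00 -3.8e-03 -7.0e-04]
 [ 7.0e-04 -2.1e-03 -1.0e+00]]
```

View pics/w8.png

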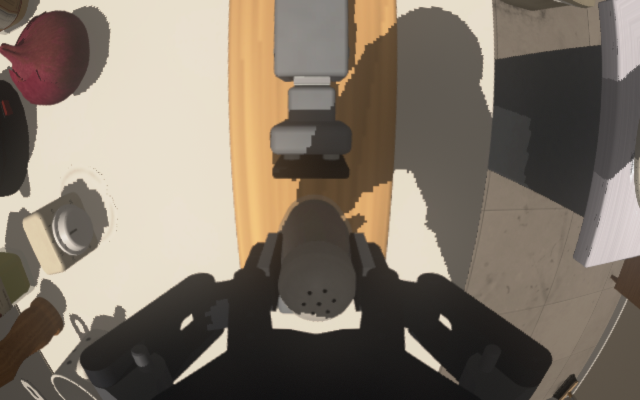

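View pics/s8.png

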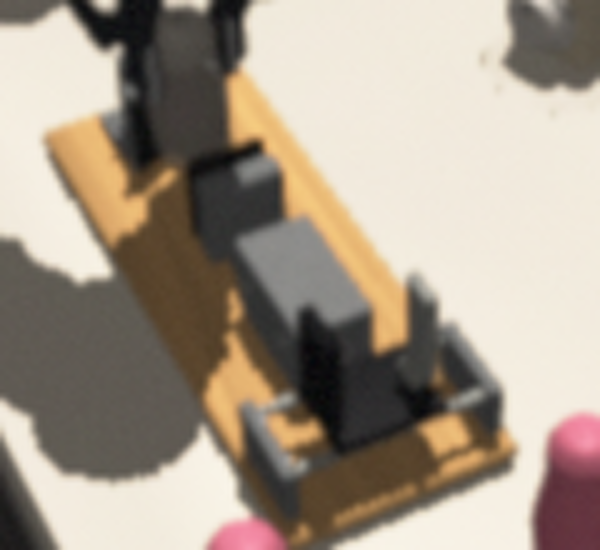

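```bash
python3 - <<'E'
from h import *
p=arm.get_image('wrist')
for u,v,z in [(273,172,68),(350,172,68),(272,178,18),(349,178,18),(232,150,14),(397,150,14),(229,50,14),(396,50,14)]: print(u,v,z,fray(p,u,v,z).round(1))
E
```

```text
273 172 68 [498.5  33.9  68. ]
350 172 68 [457.   33.7  68. ]
272 178 18 [506.5  49.8  18. ]
349 178 18 [451.9  49.6  18. ]
232 150 14 [535.9  29.9  14. ]
397 150 14 [417.1  29.4  14. ]
229 50 14 [536.7 -42.3  14. ]
396 50 14 [419.9 -42.4  14. ]
```

Call:
play_rows:
  moves:
    - [[0.006, 0, -0.04], 0, 0.6]
    - [[0.006, 0, -0.07], 0, 0.6]
    - [[0.006, 0, -0.085], 0, 0.6]
    - [[0.006, 0, -0.085], 0, 0.6]

```text
clock: 10.22
position: [476.1, 69.7, 234.0]
ee_rot: [0.709, -0.706, 0.001, -0.001]
contact_force: [0.3, -0.3, -1.6]
gripper_width: 33.5
```

```bash
python3 - <<'E'
from h import *
s=arm.read_state(); print(s['clock'],s['position'],s['contact_force'],s['gripper_width'])
q=arm.get_image('scene'); crop(q,'s9',240,180,360,290,5)
E
```

```text
10.225 [476.10389064  69.65105486 234.04957274] [ 0.29340928 -0.25270579 -1.62167313] 33.46352885322699
```

View pics/s9.png

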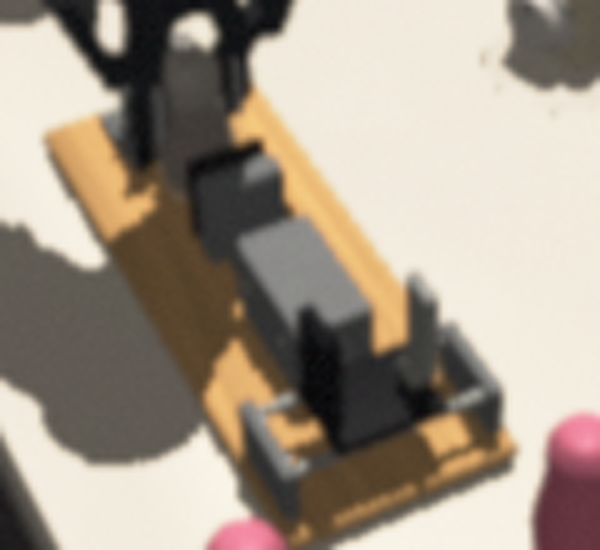

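Call:
play_rows:
  moves:
    - [[0, 0, -0.004], 0, 0.6]
    - [[0, 0, -0.004], 0, 0.6]
    - [[0, 0, -0.004], 0, 0.6]

```text
clock: 10.65
position: [476.3, 69.7, 233.4]
ee_rot: [0.709, -0.706, 0.001, -0.001]
contact_force: [-0.7, 0.3, -1.9]
gripper_width: 33.5
```

Call:
play_rows:
  moves:
    - [[0, 0, -0.005], 0, 0.6]
    - [[0, 0, -0.005], 0, 0.6]
    - [[0, 0, -0.005], 0, 0.6]

```text
clock: 11.02
position: [476.3, 69.8, 233.1]
ee_rot: [0.709, -0.705, 0.001, -0.001]
contact_force: [-3.9, 0.5, 8.8]
gripper_width: 33.9
```

Call:
play_rows:
  moves:
    - [[0, 0, 0.002], 0, 0.6]
    - [[0, 0, 0.002], 0, 0.15]
    - [[0, 0, 0.002], 0, 0.0]
    - [[0, 0, 0.002], 0, -0.3]
    - [[0, 0, 0.002], 0, -0.7]
    - [[0, 0, 0.002], 0, -0.7]

```text
clock: 11.78
position: [476.4, 69.8, 233.7]
ee_rot: [0.709, -0.705, 0.001, -0.001]
contact_force: [-0.1, -0.9, -0.2]
gripper_width: 72.8
```

```bash
python3 - <<'E'
from h import *
s=arm.read_state(); print(s['clock'],s['position'],s['contact_force'],s['gripper_width'])
p=arm.get_image('wrist'); save(p,'w10')
E
```

```text
11.775 [476.37629716  69.83414205 233.67034242] [-0.12688034 -0.87717309 -0.16439657] 72.8167741339296
```

View pics/w10.png

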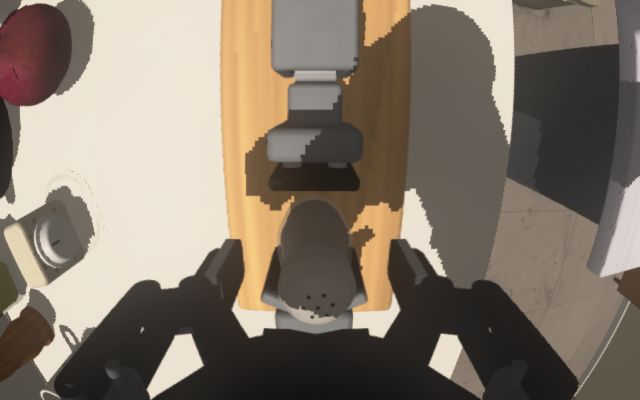

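Call:
play_rows:
  moves:
    - [[0, 0, 0.1], 0, -1]
    - [[0, 0, 0.25], 0, -1]
    - [[0, 0, 0.4], 0, -1]
    - [[0, -0.1, 0.42], 0, -1]
    - [[0, -0.28, 0.42], 0, -1]
    - [[0, -0.45, 0.42], 0, -1]
    - [[0, -0.6, 0.42], 0, -1]
    - [[0, -0.6, 0.42], 0, -1]

```text
clock: 12.82
position: [475.9, -112.5, 359.5]
ee_rot: [0.707, -0.707, 0.001, -0.001]
contact_force: [0.3, 0.8, 0.9]
gripper_width: 84.9
```

```bash
python3 - <<'E'
from h import *
s=arm.read_state(); print(s['clock'],s['position'],s['contact_force'],s['gripper_width'])
p=arm.get_image('wrist'); save(p,'w11')
q=arm.get_image('top'); crop(q,'t11',265,215,395,275,6)
for u in [(476-30,-125,106),(476+30,-125,106)]: print(proj(q,u),fproj(p,u))
E
```

```text
12.825 [ 475.94159213 -112.47089801  359.47346809] [0.32273693 0.83484535 0.85822198] 84.94196213453446
[380.96653126 257.45389793] [356.69727851 184.06340378]
[380.67482029 232.45985869] [276.82218884 183.93512772]
```

View pics/w11.png

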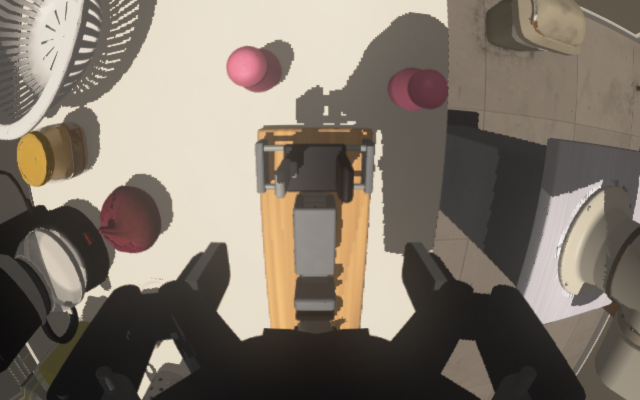

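View pics/t11.png

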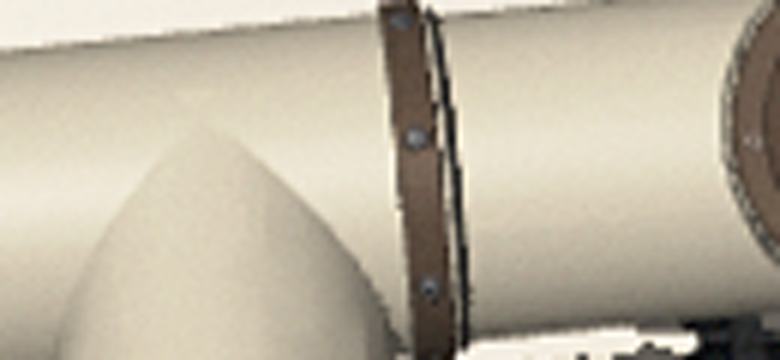

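```bash
python3 - <<'E'
from h import *
p=arm.get_image('wrist'); im=cv2.cvtColor(p['pixels'],cv2.COLOR_RGB2BGR)
s=6; x0,y0=250,120
c=cv2.resize(im[y0:220,x0:382],None,fx=s,fy=s,interpolation=cv2.INTER_CUBIC)
for cx,cy in [(476,-125.3)]:
  for x,w in [(-30,15),(30,11)]:
    for z,col in [(106,(0,255,0)),(50,(0,0,255))]:
      a,b=[((fproj(p,(cx+x,cy+k,z))-[x0,y0])*s).astype(int) for k in (-w,w)]
      cv2.line(c,tuple(a),tuple(b),col,1)
c=np.clip(c.astype(float)*1.6,0,255).astype('uint8')
cv2.imwrite('pics/w12.png',c)
E
```

```text
(no output)
```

View pics/w12.png

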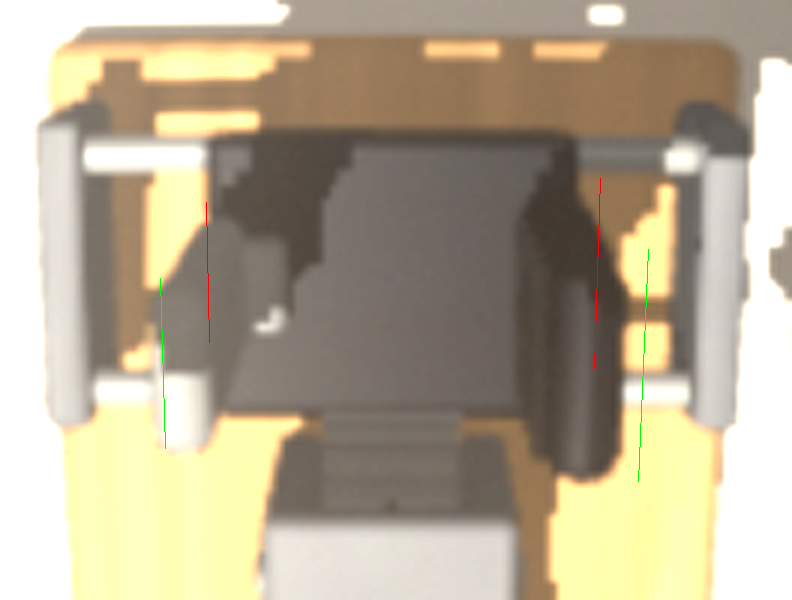

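Call:
play_rows:
  moves:
    - [[0.004, -0.042, 0], 0, -1]
    - [[0.004, -0.042, -0.1], 0, -1]
    - [[0.004, -0.042, -0.23], 0, -1]
    - [[0.004, -0.042, -0.35], 0, -1]
    - [[0.004, -0.042, -0.42], 0, -1]
    - [[0.004, -0.042, -0.428], 0, -1]
    - [[0.004, -0.042, -0.428], 0, -1]

```text
clock: 13.85
position: [478.1, -122.3, 231.8]
ee_rot: [0.709, -0.705, 0.002, -0.002]
contact_force: [0.7, -0.3, 0.7]
gripper_width: 85.3
```

```bash
python3 - <<'E'
from h import *
s=arm.read_state(); print(s['clock'],s['position'],s['contact_force'],s['gripper_width'])
p=arm.get_image('wrist'); save(p,'w13')
p=arm.get_image('scene'); crop(p,'s13',240,180,360,290,5)
E
```

```text
13.85 [ 478.08609554 -122.33169162  231.79907469] [ 0.67269637 -0.3132822   0.71978127] 85.25439459786718
```

View pics/w13.png

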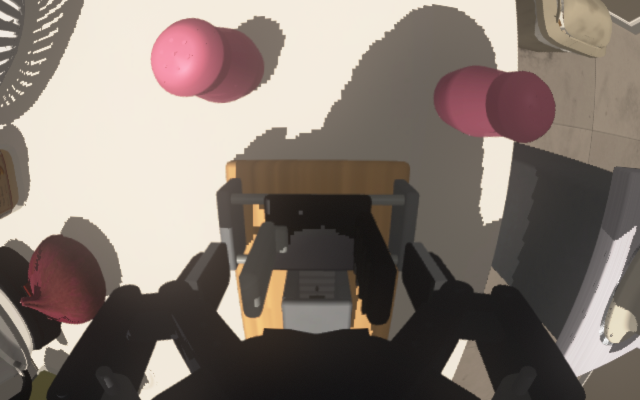

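View pics/s13.png

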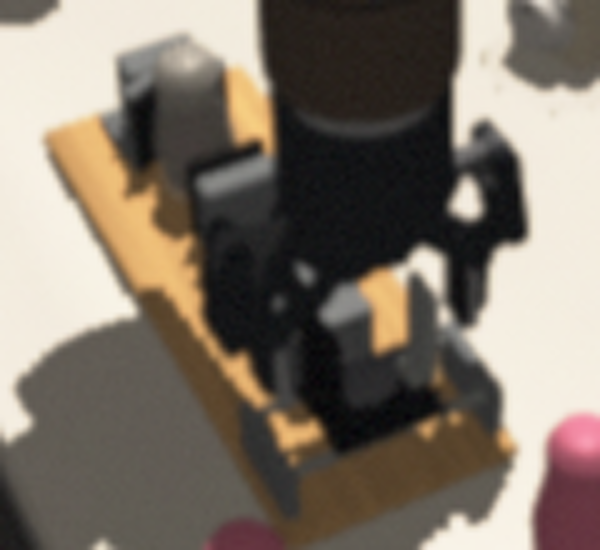

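Call:
play_rows:
  moves:
    - [[0, -0.009, 0], 0, -0.42]
    - [[0, -0.009, 0], 0, -0.42]
    - [[0, -0.009, 0], 0, -0.42]
    - [[0, -0.009, 0], 0, -0.42]

```text
clock: 14.45
position: [478.2, -125.1, 232.5]
ee_rot: [0.709, -0.705, 0.002, -0.002]
contact_force: [0.3, 0.7, 0.6]
gripper_width: 60.5
```

Call:
play_rows:
  moves:
    - [[0, 0, 0], 0, -0.3]
    - [[0, 0, 0], 0, -0.3]
    - [[0, 0, 0], 0, -0.3]

```text
clock: 14.82
position: [478.5, -125.1, 233.2]
ee_rot: [0.709, -0.705, 0.003, -0.003]
contact_force: [-0.4, 0.7, 4.8]
gripper_width: 55.6
```

Call:
play_rows:
  moves:
    - [[0, 0, 0], 0, -0.2]
    - [[0, 0, 0], 0, -0.2]
    - [[0, 0, 0], 0, -0.2]

```text
clock: 15.2
position: [478.7, -125.2, 233.9]
ee_rot: [0.709, -0.705, 0.003, -0.003]
contact_force: [-0.9, -0.1, 6.4]
gripper_width: 51.5
```

```bash
python3 - <<'E'
from h import *
s=arm.read_state(); print(s['clock'],s['position'],s['contact_force'],s['wrist_torque'],s['gripper_width'])
p=arm.get_image('wrist'); save(p,'w14')
p=arm.get_image('scene'); crop(p,'s14',240,180,360,290,5)
E
```

```text
15.2 [ 478.70247261 -125.1876124   233.86369995] [-0.92979385 -0.0900245   6.42340799] [-0.04832137  0.47552017 -0.06643291] 51.5047023199794
```

View pics/w14.png

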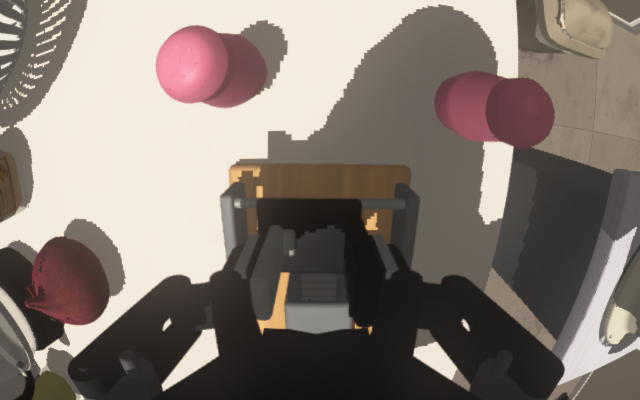

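View pics/s14.png

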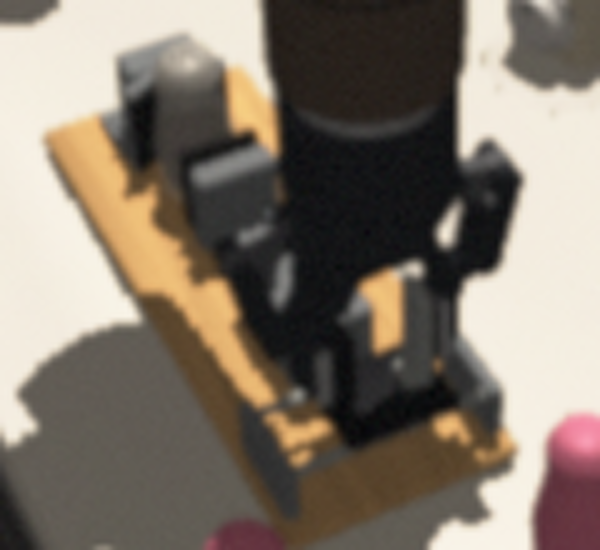

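Call:
play_rows:
  moves:
    - [[0, 0, -0.003], 0, -0.1]
    - [[0, 0, -0.003], 0, -0.1]
    - [[0, 0, -0.003], 0, -0.1]

```text
clock: 15.68
position: [479.2, -125.2, 234.1]
ee_rot: [0.71, -0.705, 0.004, -0.003]
contact_force: [-0.5, 0.3, 8.2]
gripper_width: 46.9
```

Call:
play_rows:
  moves:
    - [[0, 0, 0], 0, -0.6]
    - [[0, 0, 0], 0, -0.6]
    - [[0, 0, 0], 0, -0.6]
    - [[0, 0, 0], 0, -0.6]

```text
clock: 16.18
position: [479.1, -125.2, 233.8]
ee_rot: [0.71, -0.705, 0.004, -0.003]
contact_force: [0.1, -0.8, 0.3]
gripper_width: 67.9
```

```bash
python3 - <<'E'
from h import *
s=arm.read_state(); print(s['clock'],s['position'],s['contact_force'],s['gripper_width'])
p=arm.get_image('wrist'); save(p,'w15')
p=arm.get_image('scene'); crop(p,'s15',240,180,360,290,5)
E
```

```text
16.175 [ 479.11784989 -125.23518474  233.8293344 ] [ 0.05963555 -0.8452202   0.33701474] 67.92865120578726
```

View pics/s15.png

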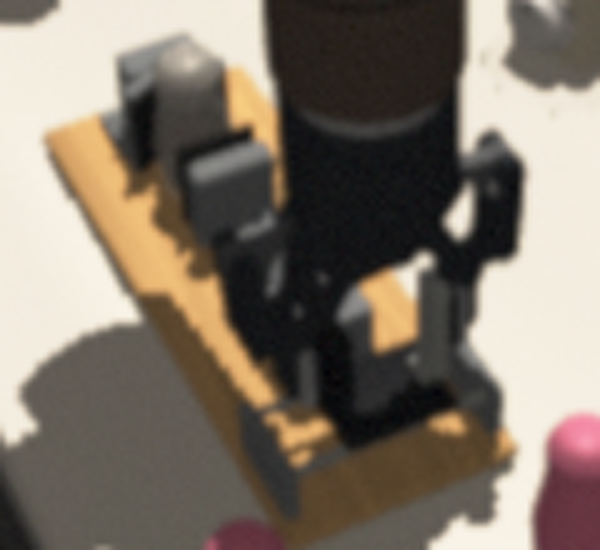

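Call:
play_rows:
  moves:
    - [[0, 0, 0.1], 0, -1]
    - [[0, 0, 0.22], 0, -1]
    - [[0, 0.15, 0.25], 0, -1]
    - [[-0.004, 0.33, 0.25], 0, -1]
    - [[-0.004, 0.52, 0.25], 0, -1]
    - [[-0.004, 0.7, 0.25], 0, -1]
    - [[-0.004, 0.83, 0.25], 0, -1]
    - [[-0.004, 0.83, 0.25], 0, -1]
    - [[-0.004, 0.83, 0.25], 0, -1]

```text
clock: 17.4
position: [477.7, 123.6, 308.7]
ee_rot: [0.71, -0.705, 0.004, -0.002]
contact_force: [0.1, -0.1, 0.6]
gripper_width: 85.4
```

```bash
python3 - <<'E'
from h import *
s=arm.read_state(); print(s['clock'],s['position'],s['contact_force'],s['gripper_width'])
p=arm.get_image('wrist'); save(p,'w16'); crop(p,'w16c',250,110,390,310,4)
print(p['xyz'])
for y in (34.7,53.7,75.7): print(y,fproj(p,(477,y,68)))
print(fproj(p,(477,75.7,104)))
E
```

```text
17.4 [477.73476472 123.62949323 308.70648947] [ 0.13832638 -0.09656508  0.57609044] 85.43013191566617
[478.79969743  50.31559768 278.59884462]
34.7 [320.91196359  79.23882579]
53.7 [320.66108488 107.13661955]
75.7 [320.3428964  139.30931226]
[320.80553509 146.87729834]
```

View pics/w16.png

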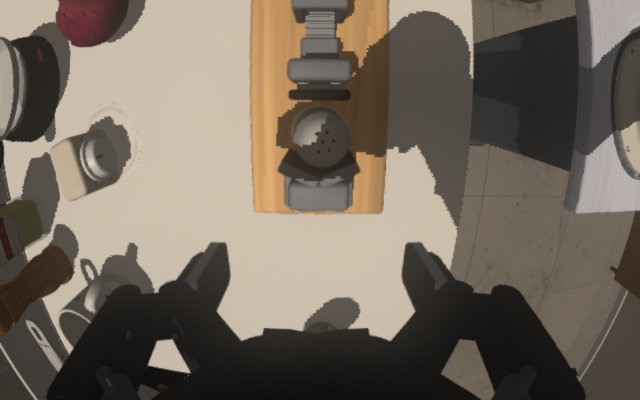

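View pics/w16c.png

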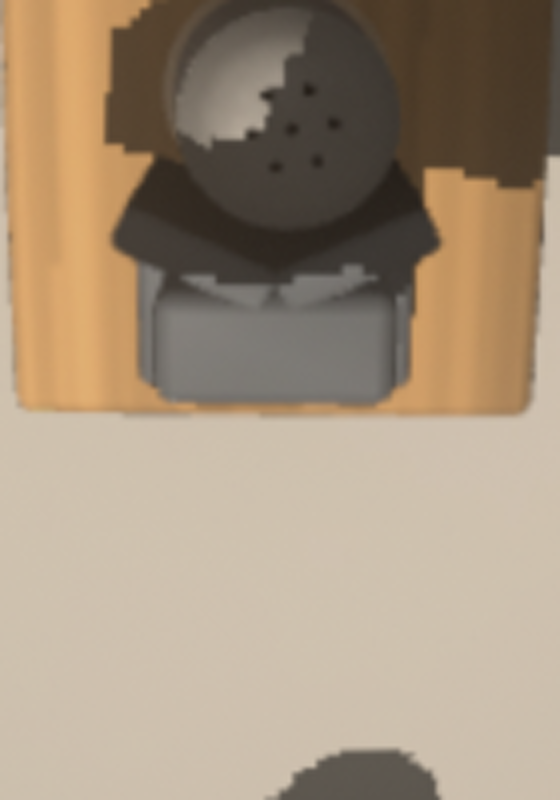

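```bash
python3 - <<'E'
from h import *
p=arm.get_image('wrist'); crop(p,'w17',270,40,370,180,5.5)
print('capt',fray(p,323,141.8,104))
for v in (83,90,98,99,100): print(v,fray(p,320,v,68).round(1))
for v in (150,151): print('V',fray(p,288,v,70),fray(p,353,v,70))
E
```

```text
capt [475.80446498  72.32930917 104.        ]
83 [477.6  36.8  68. ]
90 [477.5  41.6  68. ]
98 [477.5  47.   68. ]
99 [477.5  47.7  68. ]
100 [477.5  48.4  68. ]
V [499.01458819  82.45645518  70.        ] [454.67423013  82.042047    70.        ]
V [499.02227789  83.14915511  70.        ] [454.65289694  82.73482669  70.        ]
```

View pics/w17.png

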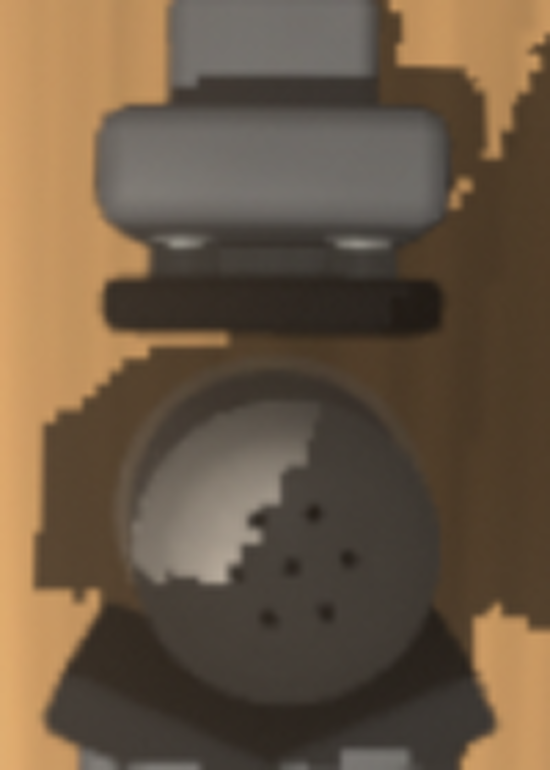

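Call:
play_rows:
  moves:
    - [[0, -0.15, 0], 0, -1]
    - [[0, -0.33, 0], 0, -1]
    - [[0, -0.52, 0], 0, -1]
    - [[0.002, -0.7, 0], 0, -1]
    - [[0.002, -0.829, 0], 0, -1]
    - [[0.002, -0.829, 0], 0, -1]
    - [[0.002, -0.829, -0.1], 0, -1]
    - [[0.002, -0.829, -0.22], 0, -1]
    - [[0.002, -0.829, -0.262], 0, -0.6]
    - [[0.002, -0.829, -0.262], 0, -0.45]
    - [[0.002, -0.829, -0.262], 0, -0.45]
    - [[0.002, -0.829, -0.262], 0, -0.45]

```text
clock: 19.0
position: [478.8, -125.7, 231.3]
ee_rot: [0.709, -0.705, 0.004, -0.003]
contact_force: [-0.2, 0.6, 0.3]
gripper_width: 61.9
```

Call:
play_rows:
  moves:
    - [[0, 0, 0], 0, -0.36]
    - [[0, 0, 0], 0, -0.33]
    - [[0, 0, 0], 0, -0.33]
    - [[0, 0, 0], 0, -0.33]

```text
clock: 19.5
position: [479.1, -125.7, 232.0]
ee_rot: [0.709, -0.705, 0.005, -0.004]
contact_force: [-1.0, 0.4, 4.9]
gripper_width: 56.8
```

Call:
play_rows:
  moves:
    - [[0, 0, 0], 0, -0.28]
    - [[0, 0, 0], 0, -0.28]
    - [[0, 0, 0], 0, -0.28]

```text
clock: 19.88
position: [479.4, -125.6, 232.4]
ee_rot: [0.709, -0.705, 0.005, -0.004]
contact_force: [-1.0, 1.2, 5.5]
gripper_width: 55.0
```

Call:
play_rows:
  moves:
    - [[0, 0, 0], 0, -0.6]
    - [[0, 0, 0], 0, -0.7]
    - [[0, 0, 0], 0, -0.9]
    - [[0, 0, 0.1], 0, -1]
    - [[0, 0, 0.22], 0, -1]
    - [[0, 0.15, 0.25], 0, -1]
    - [[-0.004, 0.33, 0.25], 0, -1]
    - [[-0.004, 0.52, 0.25], 0, -1]
    - [[-0.004, 0.7, 0.25], 0, -1]
    - [[-0.004, 0.83, 0.25], 0, -1]
    - [[-0.004, 0.83, 0.25], 0, -1]
    - [[-0.004, 0.83, 0.25], 0, -1]

```text
clock: 21.38
position: [478.0, 123.2, 307.1]
ee_rot: [0.709, -0.705, 0.005, -0.004]
contact_force: [0.8, -0.4, -1.0]
gripper_width: 85.6
```

```bash
python3 - <<'E'
from h import *
s=arm.read_state(); print(s['clock'],s['position'],s['contact_force'],s['gripper_width'])
p=arm.get_image('wrist'); crop(p,'w18',270,40,370,180,5.5); save(p,'w18f'); np.save('w18.npy',p['pixels'])
print(p['xyz'])
for v in (80,90,100,110): print(v,fray(p,320,v,68).round(1))
E
```

```text
21.375 [477.96337748 123.22241428 307.08679081] [ 0.75555601 -0.39957917 -0.96383397] 85.6138859527485
[479.11249143  49.88260161 277.01247379]
80 [478.7  34.8  68. ]
90 [478.7  41.6  68. ]
100 [478.6  48.3  68. ]
110 [478.5  55.1  68. ]
```

View pics/w18.png

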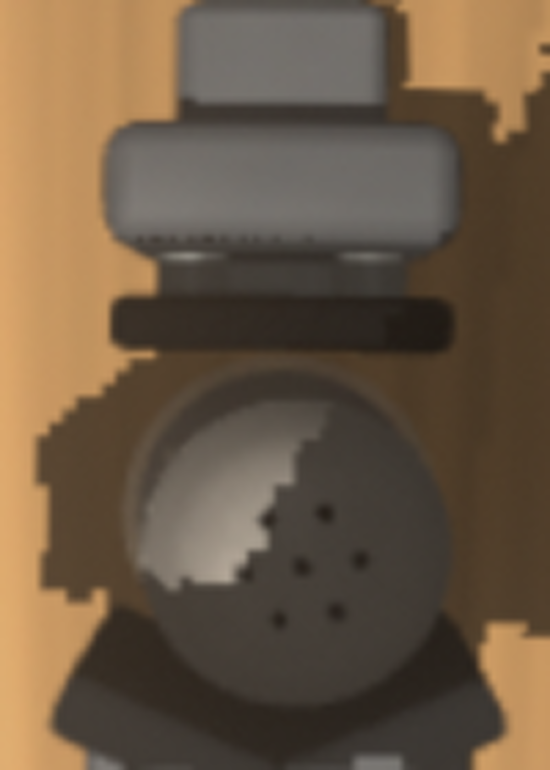

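```bash
python3 - <<'E'
from h import *
p=arm.get_image('wrist'); 
print('hole',fray(p,270+302/5.5,40+567/5.5,104))
for u,v,z in [(280,758,70),(55,712,70),(500,712,70),(120,608,14),(445,612,14),(283,350,68)]: print(u,v,fray(p,270+u/5.5,40+v/5.5,z).round(1))
crop(p,'w19',260,120,385,200,6.2)
E
```

```text
hole [475.73000982  72.32253226 104.        ]
280 758 [477.5 100.9  70. ]
55 712 [505.7  95.2  70. ]
500 712 [450.   94.7  70. ]
120 608 [502.3  90.9  14. ]
445 612 [451.5  91.   14. ]
283 350 [477.6  50.3  68. ]
```

View pics/w19.png

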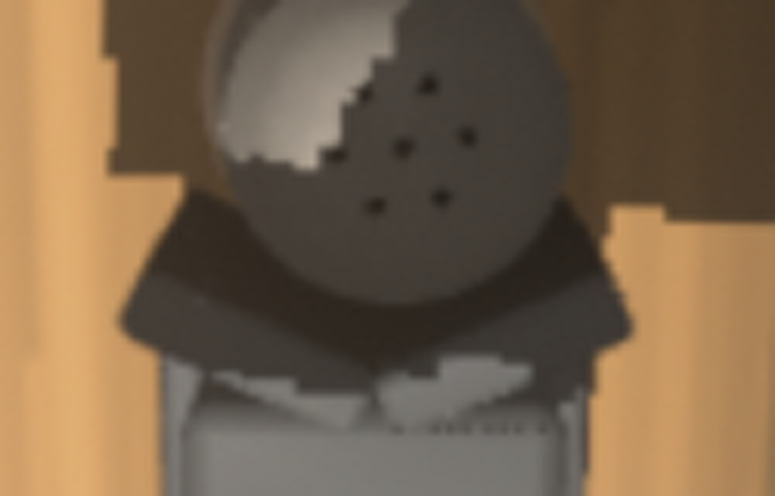

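Call:
play_rows:
  moves:
    - [[0, -0.15, 0], 0, -1]
    - [[0, -0.33, 0], 0, -1]
    - [[0, -0.52, 0], 0, -1]
    - [[0.002, -0.7, 0], 0, -1]
    - [[0.002, -0.829, 0], 0, -1]
    - [[0.002, -0.829, 0], 0, -1]
    - [[0.002, -0.829, -0.1], 0, -1]
    - [[0.002, -0.829, -0.22], 0, -1]
    - [[0.002, -0.829, -0.257], 0, -0.6]
    - [[0.002, -0.829, -0.257], 0, -0.45]
    - [[0.002, -0.829, -0.257], 0, -0.45]
    - [[0.002, -0.829, -0.257], 0, -0.45]

```text
clock: 22.98
position: [479.0, -126.1, 231.2]
ee_rot: [0.709, -0.705, 0.006, -0.005]
contact_force: [0.3, -0.3, -0.3]
gripper_width: 62.0
```

Call:
play_rows:
  moves:
    - [[0, 0, 0], 0, -0.36]
    - [[0, 0, 0], 0, -0.3]
    - [[0, 0, 0], 0, -0.28]
    - [[0, 0, 0], 0, -0.28]

```text
clock: 23.48
position: [479.3, -126.1, 232.2]
ee_rot: [0.709, -0.705, 0.007, -0.005]
contact_force: [-1.3, 0.7, 5.2]
gripper_width: 54.7
```

Call:
play_rows:
  moves:
    - [[0, 0, 0], 0, -0.235]
    - [[0, 0, 0], 0, -0.235]
    - [[0, 0, 0], 0, -0.235]

```text
clock: 23.85
position: [479.5, -126.1, 232.6]
ee_rot: [0.709, -0.705, 0.007, -0.005]
contact_force: [-1.0, 0.7, 5.5]
gripper_width: 53.0
```

Call:
play_rows:
  moves:
    - [[0, 0, 0], 0, -0.6]
    - [[0, 0, 0], 0, -0.7]
    - [[0, 0, 0], 0, -0.9]
    - [[0, 0, 0.1], 0, -1]
    - [[0, 0, 0.22], 0, -1]
    - [[0, 0.15, 0.25], 0, -1]
    - [[-0.004, 0.33, 0.25], 0, -1]
    - [[-0.004, 0.52, 0.25], 0, -1]
    - [[-0.004, 0.7, 0.25], 0, -1]
    - [[-0.004, 0.83, 0.25], 0, -1]
    - [[-0.004, 0.83, 0.25], 0, -1]
    - [[-0.004, 0.83, 0.25], 0, -1]

```text
clock: 25.35
position: [478.1, 122.8, 307.3]
ee_rot: [0.709, -0.705, 0.007, -0.005]
contact_force: [0.5, 0.8, -0.3]
gripper_width: 85.4
```

```bash
python3 - <<'E'
from h import *
s=arm.read_state(); print(s['clock'],s['position'],s['contact_force'],s['gripper_width'])
p=arm.get_image('wrist'); crop(p,'w20',270,40,370,180,5.5); np.save('w20.npy',p['pixels'])
print(p['xyz'])
for v in (80,90,100,110): print(v,fray(p,320,v,68).round(1))
E
```

```text
25.35 [478.09529066 122.76024953 307.25896633] [ 0.53177891  0.84570214 -0.33116178] 85.44065532022248
[479.30301141  49.4342831  277.24244029]
80 [479.7  34.2  68. ]
90 [479.6  41.   68. ]
100 [479.6  47.8  68. ]
110 [479.5  54.5  68. ]
```

View pics/w20.png

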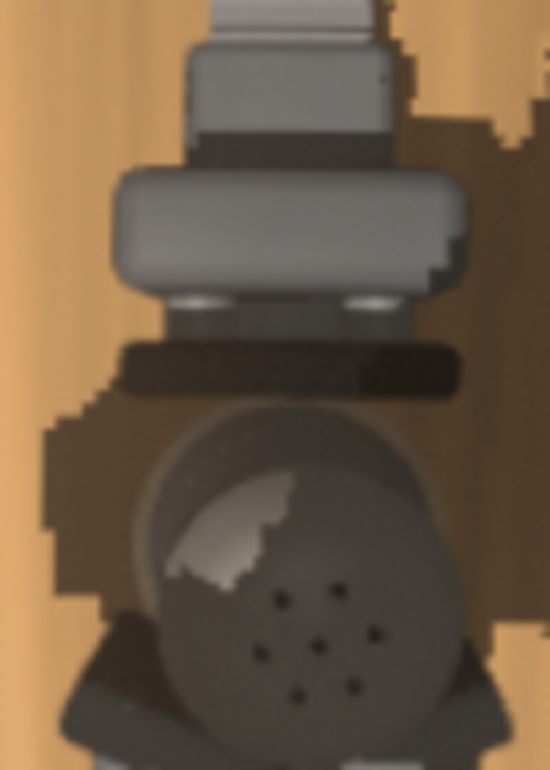

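```bash
python3 - <<'E'
from h import *
p=arm.get_image('wrist')
print('hole',fray(p,270+320/5.5,40+646/5.5,104), fray(p,270+320/5.5,40+646/5.5,90))
print('pad',fray(p,320,40+397/5.5,68))
q=arm.get_image('scene'); crop(q,'s20',245,180,315,250,9)
E
```

```text
hole [474.6231635   80.01475008 104.        ] [474.24710753  82.5220915   90.        ]
pad [479.50994225  55.53519516  68.        ]
```

View pics/s20.png

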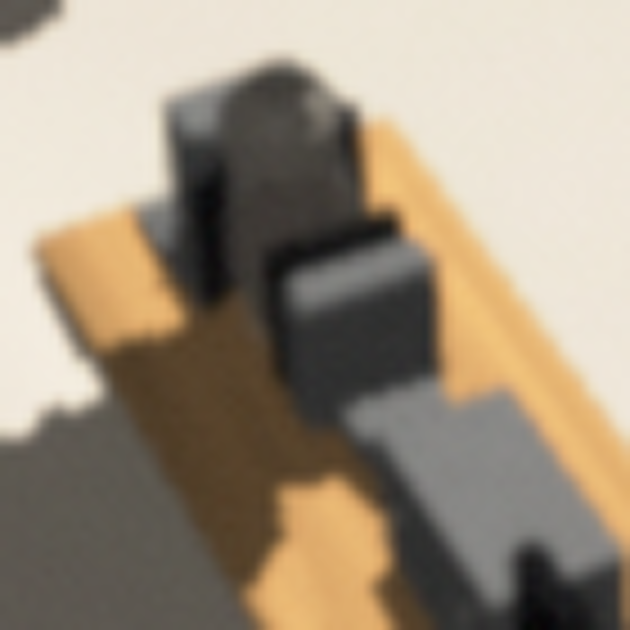

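Call:
play_rows:
  moves:
    - [[0, -0.15, 0], 0, -1]
    - [[0, -0.33, 0], 0, -1]
    - [[0, -0.52, 0], 0, -1]
    - [[0.002, -0.7, 0], 0, -1]
    - [[0.002, -0.826, 0], 0, -1]
    - [[0.002, -0.826, 0], 0, -1]
    - [[0.002, -0.826, -0.1], 0, -1]
    - [[0.002, -0.826, -0.22], 0, -1]
    - [[0.002, -0.826, -0.257], 0, -0.6]
    - [[0.002, -0.826, -0.257], 0, -0.45]
    - [[0.002, -0.826, -0.257], 0, -0.45]
    - [[0.002, -0.826, -0.257], 0, -0.45]

```text
clock: 27.0
position: [479.1, -125.7, 231.4]
ee_rot: [0.709, -0.705, 0.007, -0.006]
contact_force: [-0.8, -0.1, 0.8]
gripper_width: 62.0
```

Call:
play_rows:
  moves:
    - [[0, 0, 0], 0, -0.38]
    - [[0, 0, 0], 0, -0.34]
    - [[0, 0, 0], 0, -0.33]
    - [[0, 0, 0], 0, -0.33]

```text
clock: 27.5
position: [479.4, -125.8, 232.1]
ee_rot: [0.709, -0.705, 0.008, -0.006]
contact_force: [-1.0, -0.1, 4.5]
gripper_width: 56.6
```

Call:
play_rows:
  moves:
    - [[0, 0, 0], 0, -0.305]
    - [[0, 0, 0], 0, -0.305]
    - [[0, 0, 0], 0, -0.305]

```text
clock: 27.88
position: [479.6, -125.8, 232.4]
ee_rot: [0.709, -0.705, 0.008, -0.006]
contact_force: [0.7, -0.1, 4.0]
gripper_width: 55.8
```

Call:
play_rows:
  moves:
    - [[0, 0, 0], 0, -0.6]
    - [[0, 0, 0], 0, -0.7]
    - [[0, 0, 0], 0, -0.9]
    - [[0, 0, 0.1], 0, -1]
    - [[0, 0, 0.22], 0, -1]
    - [[0, 0.15, 0.25], 0, -1]
    - [[-0.004, 0.33, 0.25], 0, -1]
    - [[-0.004, 0.52, 0.25], 0, -1]
    - [[-0.004, 0.7, 0.25], 0, -1]
    - [[-0.004, 0.83, 0.25], 0, -1]
    - [[-0.004, 0.83, 0.25], 0, -1]
    - [[-0.004, 0.83, 0.25], 0, -1]

```text
clock: 29.38
position: [478.1, 123.1, 307.1]
ee_rot: [0.709, -0.705, 0.008, -0.006]
contact_force: [0.1, -0.7, -0.0]
gripper_width: 85.4
```

```bash
cat > insp.py <<'E'
from h import *
import sys
n=sys.argv[1]
s=arm.read_state(); print(s['clock'],s['position'],s['contact_force'],s['gripper_width'])
p=arm.get_image('wrist'); crop(p,n,270,40,370,180,5.5); np.save(n+'.npy',p['pixels'])
print(p['xyz'])
for v in (80,90,100,110): print(v,fray(p,320,v,68).round(1))
g=p['pixels'][60:125].mean(2); 
for c in (304,320,337): print(c,g[:,c-2:c+3].mean(1).round().astype(int).tolist())
E
python3 insp.py w21
python3 - <<'E'
import numpy as np
for n in ('w18','w20'):
    g=np.load(''+n+'.npy')[60:125].mean(2)
    for c in (304,320,337): print(n,c,g[:,c-2:c+3].mean(1).round().astype(int).tolist())
E
```

```text
29.375 [478.12142733 123.10314376 307.07589851] [ 0.07391537 -0.69003307 -0.00597453] 85.35767169096003
[479.37389863  49.74893493 277.1033964 ]
80 [480.4  34.5  68. ]
90 [480.4  41.2  68. ]
100 [480.3  48.   68. ]
110 [480.3  54.7  68. ]
304 [122, 122, 121, 122, 121, 117, 105, 102, 102, 102, 99, 75, 78, 85, 93, 100, 107, 110, 110, 111, 112, 113, 114, 116, 117, 117, 118, 119, 119, 116, 110, 103, 88, 68, 80, 102, 70, 62, 62, 62, 61, 58, 50, 43, 43, 44, 44, 44, 44, 45, 44, 44, 47, 61, 63, 63, 64, 66, 69, 72, 73, 72, 70, 68, 66]
320 [113, 113, 113, 113, 113, 102, 62, 54, 54, 54, 54, 55, 73, 83, 91, 98, 104, 107, 107, 107, 107, 108, 109, 109, 110, 112, 113, 113, 114, 112, 107, 101, 87, 68, 60, 51, 60, 61, 61, 61, 60, 56, 47, 38, 39, 40, 40, 40, 40, 41, 40, 40, 48, 63, 56, 52, 51, 51, 52, 52, 53, 53, 53, 53, 54]
337 [110, 110, 110, 110, 110, 105, 62, 52, 52, 52, 52, 53, 68, 80, 88, 95, 102, 105, 106, 106, 106, 107, 107, 107, 107, 108, 109, 109, 110, 108, 105, 100, 92, 78, 68, 82, 64, 57, 57, 57, 57, 54, 45, 34, 33, 34, 32, 31, 31, 31, 31, 30, 33, 56, 63, 64, 62, 57, 52, 49, 49, 49, 49, 50
[... 1038 characters left out ...]
 130, 78, 63, 62, 63, 62, 54, 44, 42, 43, 44, 45, 44, 45, 44, 44, 47, 55, 62, 63, 64, 66, 69, 71, 71, 70, 67, 65, 64, 63]
w20 320 [113, 114, 112, 99, 62, 55, 54, 54, 54, 54, 57, 78, 86, 93, 100, 105, 106, 107, 107, 108, 108, 109, 110, 111, 112, 113, 114, 114, 110, 106, 100, 90, 75, 59, 52, 60, 61, 61, 61, 61, 60, 52, 40, 38, 39, 40, 40, 40, 41, 40, 40, 45, 56, 60, 54, 51, 51, 52, 52, 52, 52, 52, 53, 53, 56]
w20 337 [108, 108, 107, 100, 60, 52, 52, 52, 52, 51, 52, 72, 82, 90, 97, 103, 106, 106, 106, 106, 107, 107, 107, 108, 108, 109, 109, 109, 107, 103, 99, 91, 78, 79, 116, 133, 84, 60, 58, 58, 57, 52, 40, 33, 33, 33, 30, 29, 29, 29, 29, 32, 42, 58, 63, 64, 63, 59, 54, 51, 49, 49, 49, 50, 49]
```

View pics/w21.png

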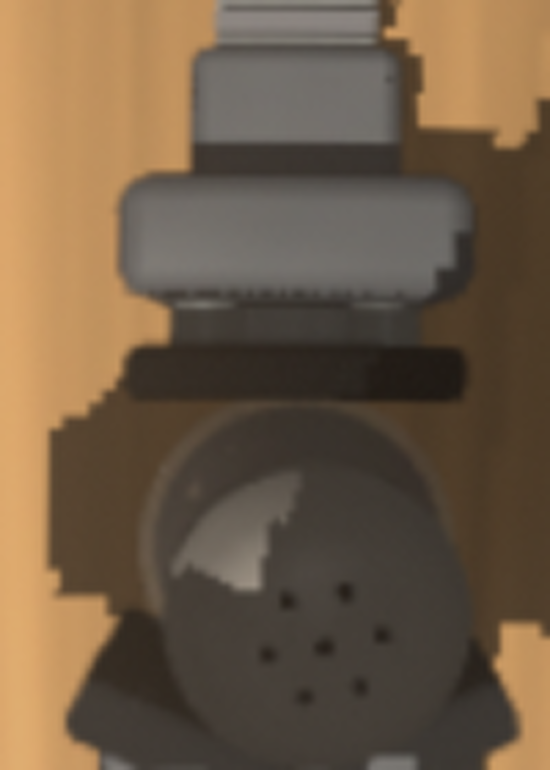

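```bash
python3 - <<'E'
from h import *
p=arm.get_image('wrist')
F=lambda u,v,z: fray(p,270+u/5.5,40+v/5.5,z).round(1)
print('hole',F(324,648,104))
for z in (20,40,60): print(z,'back',F(295,403,z),'L',F(140,540,z),'R',F(450,540,z))
print('Vends',F(67,735,70),F(518,735,70),'pad',F(125,398,68),F(466,398,68))
q=arm.get_image('scene'); 
im=cv2.cvtColor(q['pixels'],cv2.COLOR_RGB2BGR)[175:250,240:320]; im=cv2.resize(im,None,fx=7,fy=7,interpolation=cv2.INTER_CUBIC)
for r,z,c in [(22,14,(0,0,255)),(22,50,(0,255,0)),(17,94,(255,255,0))]:
    a=np.linspace(0,2*np.pi,60)
    pts=[((proj(q,(477+r*np.cos(b),77+r*np.sin(b),z))-[240,175])*7).astype(int) for b in a]
    cv2.polylines(im,[np.array(pts)],True,c,1)
cv2.imwrite('pics/s21.png',np.clip(im*1.5,0,255))
E
```

```text
hole [474.9  80.4 104. ]
20 back [477.5  58.1  20. ] L [500.8  79.   20. ] R [453.8  78.6  20. ]
40 back [477.6  57.4  40. ] L [499.1  76.7  40. ] R [455.8  76.3  40. ]
60 back [477.8  56.8  60. ] L [497.5  74.4  60. ] R [457.8  74.   60. ]
Vends [506.1  97.8  70. ] [449.4  97.3  70. ] pad [498.5  55.9  68. ] [457.   55.5  68. ][ WARN:0@1.852] global loadsave.cpp:1063 imwrite_ Unsupported depth image for selected encoder is fallbacked to CV_8U.
```

View pics/s21.png

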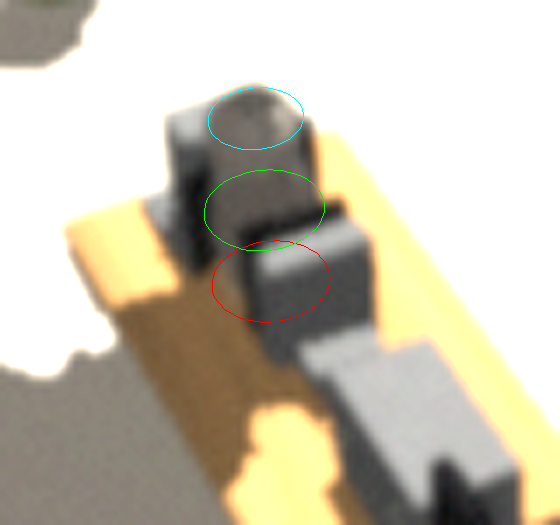

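Call:
play_rows:
  moves:
    - [[0, -0.15, 0], 0, -1]
    - [[0, -0.33, 0], 0, -1]
    - [[0, -0.52, 0], 0, -1]
    - [[0.002, -0.7, 0], 0, -1]
    - [[0.002, -0.827, 0], 0, -1]
    - [[0.002, -0.827, 0], 0, -1]
    - [[0.002, -0.827, -0.1], 0, -1]
    - [[0.002, -0.827, -0.22], 0, -1]
    - [[0.002, -0.827, -0.257], 0, -0.6]
    - [[0.002, -0.827, -0.257], 0, -0.45]
    - [[0.002, -0.827, -0.257], 0, -0.45]
    - [[0.002, -0.827, -0.257], 0, -0.45]

```text
clock: 31.02
position: [479.3, -125.7, 231.3]
ee_rot: [0.708, -0.706, 0.009, -0.007]
contact_force: [0.3, -0.0, -0.5]
gripper_width: 62.2
```

Call:
play_rows:
  moves:
    - [[0, 0, 0], 0, -0.38]
    - [[0, 0, 0], 0, -0.35]
    - [[0, 0, 0], 0, -0.34]
    - [[0, 0, 0], 0, -0.34]

```text
clock: 31.52
position: [479.6, -125.7, 232.0]
ee_rot: [0.709, -0.706, 0.009, -0.007]
contact_force: [0.8, 0.8, 4.9]
gripper_width: 57.1
```

Call:
play_rows:
  moves:
    - [[0, 0, 0], 0, -0.325]
    - [[0, 0, 0], 0, -0.315]
    - [[0, 0, 0], 0, -0.308]
    - [[0, 0, 0], 0, -0.308]

```text
clock: 32.02
position: [479.5, -125.7, 232.3]
ee_rot: [0.709, -0.706, 0.009, -0.007]
contact_force: [-2.1, -0.9, 5.3]
gripper_width: 56.1
```

Call:
play_rows:
  moves:
    - [[0, 0, 0], 0, -0.6]
    - [[0, 0, 0], 0, -0.7]
    - [[0, 0, 0], 0, -0.9]
    - [[0, 0, 0.1], 0, -1]
    - [[0, 0, 0.22], 0, -1]
    - [[0, 0.15, 0.25], 0, -1]
    - [[-0.004, 0.33, 0.25], 0, -1]
    - [[-0.004, 0.52, 0.25], 0, -1]
    - [[-0.004, 0.7, 0.25], 0, -1]
    - [[-0.004, 0.83, 0.25], 0, -1]
    - [[-0.004, 0.83, 0.25], 0, -1]
    - [[-0.004, 0.83, 0.25], 0, -1]

```text
clock: 33.52
position: [478.2, 123.2, 307.0]
ee_rot: [0.709, -0.706, 0.009, -0.007]
contact_force: [0.0, -0.6, -0.3]
gripper_width: 85.6
```

```bash
python3 insp.py w22
```

```text
33.525 [478.15121217 123.16253891 307.00058725] [ 0.02082126 -0.56657141 -0.3258626 ] 85.5694037766504
[479.41058687  49.79553186 277.03220567]
80 [481.1  34.4  68. ]
90 [481.   41.2  68. ]
100 [481.   47.9  68. ]
110 [481.   54.7  68. ]
304 [126, 126, 126, 126, 126, 124, 117, 116, 115, 115, 113, 91, 81, 85, 92, 99, 106, 109, 110, 111, 112, 113, 114, 115, 116, 117, 118, 119, 119, 116, 111, 104, 91, 74, 71, 78, 66, 63, 63, 63, 63, 59, 51, 42, 43, 44, 44, 44, 44, 44, 43, 44, 48, 60, 63, 63, 63, 64, 66, 69, 71, 72, 72, 70, 68]
320 [113, 113, 113, 114, 113, 102, 62, 54, 54, 54, 54, 55, 72, 83, 91, 98, 104, 107, 107, 107, 107, 108, 109, 109, 110, 112, 113, 114, 114, 112, 108, 102, 91, 75, 62, 51, 60, 61, 60, 60, 60, 56, 47, 38, 38, 40, 40, 40, 40, 40, 40, 39, 44, 64, 57, 53, 51, 52, 52, 53, 53, 53, 53, 53, 54]
337 [111, 111, 111, 111, 111, 111, 106, 64, 52, 52, 51, 52, 67, 79, 88, 95, 102, 105, 106, 106, 106, 106, 107, 107, 108, 108, 108, 109, 110, 108, 105, 100, 93, 79, 71, 83, 64, 56, 56, 56, 56, 55, 50, 34, 35, 36, 34, 33, 32, 30, 29, 28, 33, 58, 64, 64, 60, 54, 50, 49, 49, 49, 49, 49, 50]
```

View pics/w22.png

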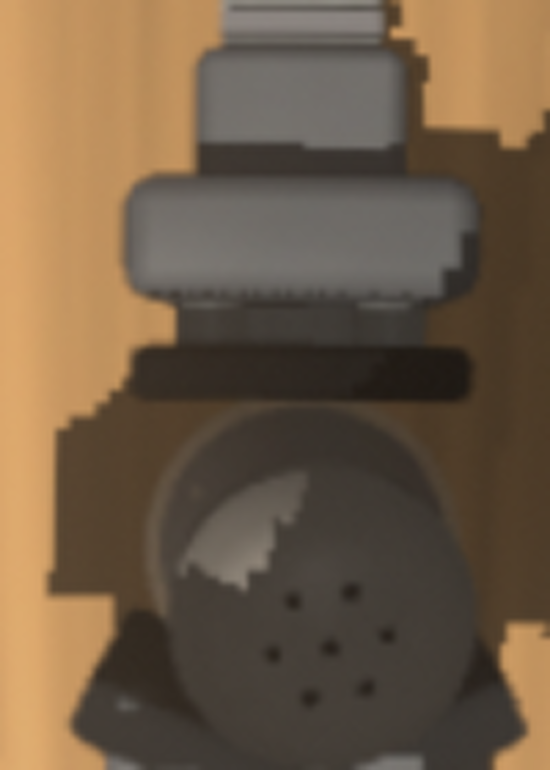

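Call:
play_rows:
  moves:
    - [[0, -0.15, 0], 0, -1]
    - [[0, -0.33, 0], 0, -1]
    - [[0, -0.52, 0], 0, -1]
    - [[0.002, -0.7, 0], 0, -1]
    - [[0.002, -0.827, 0], 0, -1]
    - [[0.002, -0.827, 0], 0, -1]
    - [[0.002, -0.827, -0.1], 0, -1]
    - [[0.002, -0.827, -0.22], 0, -1]
    - [[0.002, -0.827, -0.257], 0, -0.6]
    - [[0.002, -0.827, -0.257], 0, -0.45]
    - [[0.002, -0.827, -0.257], 0, -0.45]
    - [[0.002, -0.827, -0.257], 0, -0.45]

```text
clock: 35.08
position: [479.1, -125.3, 231.0]
ee_rot: [0.708, -0.706, 0.01, -0.008]
contact_force: [-0.7, 0.2, -0.3]
gripper_width: 61.6
```

Call:
play_rows:
  moves:
    - [[0, 0, 0], 0, -0.38]
    - [[0, 0, 0], 0, -0.34]
    - [[0, 0, 0], 0, -0.31]
    - [[0, 0, 0], 0, -0.3]
    - [[0, 0, 0], 0, -0.3]

```text
clock: 35.7
position: [479.5, -125.3, 232.1]
ee_rot: [0.708, -0.706, 0.011, -0.008]
contact_force: [-1.5, 0.4, 6.4]
gripper_width: 55.4
```

Call:
play_rows:
  moves:
    - [[0, 0, 0], 0, -0.29]
    - [[0, 0, 0], 0, -0.282]
    - [[0, 0, 0], 0, -0.282]
    - [[0, 0, 0], 0, -0.282]

```text
clock: 36.2
position: [479.5, -125.3, 232.2]
ee_rot: [0.708, -0.706, 0.011, -0.008]
contact_force: [-1.7, -0.4, 4.2]
gripper_width: 55.0
```

Call:
play_rows:
  moves:
    - [[0, 0, 0], 0, -0.6]
    - [[0, 0, 0], 0, -0.7]
    - [[0, 0, 0], 0, -0.9]
    - [[0, 0, 0.1], 0, -1]
    - [[0, 0, 0.22], 0, -1]
    - [[0, 0.15, 0.25], 0, -1]
    - [[-0.004, 0.33, 0.25], 0, -1]
    - [[-0.004, 0.52, 0.25], 0, -1]
    - [[-0.004, 0.7, 0.25], 0, -1]
    - [[-0.004, 0.83, 0.25], 0, -1]
    - [[-0.004, 0.83, 0.25], 0, -1]
    - [[-0.004, 0.83, 0.25], 0, -1]

```text
clock: 37.7
position: [478.1, 123.5, 307.0]
ee_rot: [0.709, -0.706, 0.01, -0.008]
contact_force: [0.5, -0.8, -0.7]
gripper_width: 85.1
```

```bash
python3 insp.py w23
```

```text
37.7 [478.1140729  123.54703022 306.990363  ] [ 0.52341033 -0.83561179 -0.67265521] 85.05827543923053
[479.45776785  50.18369705 277.06805218]
80 [481.8  34.7  68. ]
90 [481.7  41.5  68. ]
100 [481.7  48.2  68. ]
110 [481.7  55.   68. ]
304 [137, 137, 137, 137, 137, 137, 136, 136, 135, 134, 134, 129, 87, 82, 89, 96, 103, 108, 109, 110, 112, 113, 114, 115, 116, 117, 118, 119, 120, 118, 114, 108, 102, 93, 77, 66, 69, 73, 78, 79, 79, 73, 60, 44, 43, 45, 45, 45, 45, 45, 44, 44, 48, 61, 64, 63, 63, 64, 65, 67, 70, 72, 73, 73, 72]
320 [113, 113, 114, 113, 113, 102, 63, 55, 55, 55, 55, 55, 62, 79, 87, 94, 101, 105, 107, 107, 108, 108, 108, 109, 110, 111, 112, 113, 114, 113, 110, 106, 100, 90, 74, 59, 54, 60, 61, 61, 60, 56, 47, 38, 39, 40, 41, 41, 41, 41, 40, 41, 48, 65, 58, 53, 52, 52, 53, 53, 53, 54, 53, 54, 54]
337 [111, 111, 112, 111, 111, 106, 63, 53, 53, 52, 52, 53, 59, 74, 84, 91, 98, 103, 105, 106, 106, 107, 107, 107, 108, 108, 108, 109, 110, 109, 107, 103, 99, 91, 75, 58, 55, 56, 55, 55, 55, 52, 44, 35, 35, 37, 35, 34, 33, 33, 33, 33, 38, 59, 64, 60, 54, 50, 49, 49, 49, 49, 50, 50, 50]
```

View pics/w23.png

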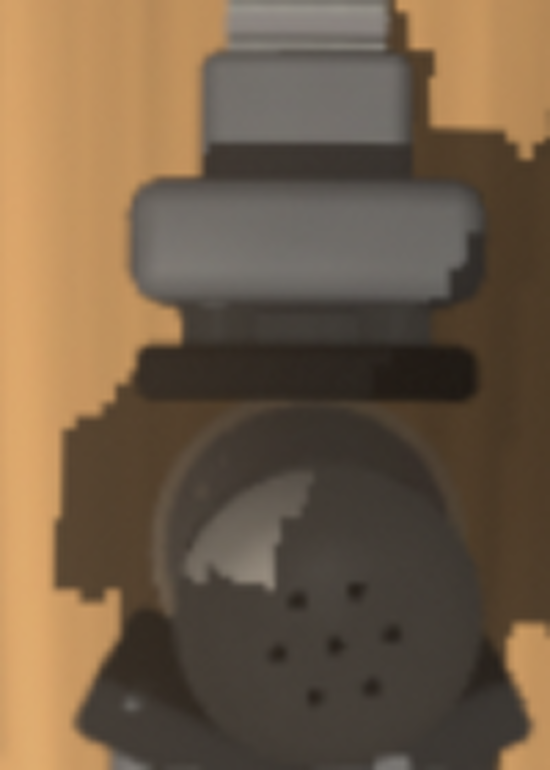

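Call:
play_rows:
  moves:
    - [[0, -0.15, 0], 0, -1]
    - [[0, -0.33, 0], 0, -1]
    - [[0, -0.52, 0], 0, -1]
    - [[0.002, -0.7, 0], 0, -1]
    - [[0.002, -0.828, 0], 0, -1]
    - [[0.002, -0.828, 0], 0, -1]
    - [[0.002, -0.828, -0.1], 0, -1]
    - [[0.002, -0.828, -0.22], 0, -1]
    - [[0.002, -0.828, -0.257], 0, -0.6]
    - [[0.002, -0.828, -0.257], 0, -0.45]
    - [[0.002, -0.828, -0.257], 0, -0.45]
    - [[0.002, -0.828, -0.257], 0, -0.45]

```text
clock: 39.25
position: [478.9, -125.2, 230.9]
ee_rot: [0.708, -0.706, 0.011, -0.008]
contact_force: [0.2, -1.0, -0.2]
gripper_width: 62.2
```

Call:
play_rows:
  moves:
    - [[0, 0, 0], 0, -0.38]
    - [[0, 0, 0], 0, -0.34]
    - [[0, 0, 0], 0, -0.31]
    - [[0, 0, 0], 0, -0.3]
    - [[0, 0, 0], 0, -0.3]

```text
clock: 39.88
position: [478.8, -125.3, 232.0]
ee_rot: [0.708, -0.706, 0.011, -0.008]
contact_force: [-1.9, -0.5, 8.7]
gripper_width: 55.7
```

Call:
play_rows:
  moves:
    - [[0, 0, 0], 0, -0.29]
    - [[0, 0, 0], 0, -0.282]
    - [[0, 0, 0], 0, -0.282]
    - [[0, 0, 0], 0, -0.282]

```text
clock: 40.38
position: [478.8, -125.3, 232.2]
ee_rot: [0.708, -0.706, 0.011, -0.008]
contact_force: [-2.0, 0.6, 6.6]
gripper_width: 54.8
```

Call:
play_rows:
  moves:
    - [[0, 0, 0], 0, -0.6]
    - [[0, 0, 0], 0, -0.7]
    - [[0, 0, 0], 0, -0.9]
    - [[0, 0, 0.1], 0, -1]
    - [[0, 0, 0.22], 0, -1]
    - [[0, 0.15, 0.25], 0, -1]
    - [[-0.004, 0.33, 0.25], 0, -1]
    - [[-0.004, 0.52, 0.25], 0, -1]
    - [[-0.004, 0.7, 0.25], 0, -1]
    - [[-0.004, 0.83, 0.25], 0, -1]
    - [[-0.004, 0.83, 0.25], 0, -1]
    - [[-0.004, 0.83, 0.25], 0, -1]

```text
clock: 41.88
position: [477.4, 123.6, 307.0]
ee_rot: [0.708, -0.706, 0.011, -0.008]
contact_force: [0.6, 0.2, 0.5]
gripper_width: 85.4
```

```bash
python3 insp.py w24
```

```text
41.875 [477.35260534 123.60950224 306.96393024] [0.62257971 0.24681917 0.52310988] 85.4453800493892
[478.71936248  50.20592403 277.09823767]
80 [481.2  34.6  68. ]
90 [481.2  41.4  68. ]
100 [481.2  48.1  68. ]
110 [481.1  54.9  68. ]
304 [129, 132, 132, 132, 132, 132, 132, 131, 128, 125, 125, 125, 122, 98, 80, 82, 90, 97, 104, 108, 110, 111, 112, 113, 114, 115, 116, 117, 118, 119, 120, 118, 112, 106, 99, 86, 72, 71, 68, 66, 66, 64, 57, 45, 42, 44, 44, 44, 45, 45, 44, 44, 45, 54, 61, 63, 63, 64, 65, 69, 72, 73, 73, 72, 69]
320 [113, 113, 113, 113, 114, 114, 114, 113, 106, 63, 55, 54, 54, 54, 68, 80, 88, 96, 103, 106, 107, 107, 107, 108, 108, 109, 110, 111, 112, 113, 114, 113, 109, 104, 98, 87, 68, 54, 58, 61, 61, 60, 53, 41, 38, 40, 40, 41, 41, 40, 40, 40, 43, 56, 56, 53, 52, 52, 52, 53, 53, 53, 53, 53, 54]
337 [111, 111, 111, 111, 111, 111, 111, 111, 107, 69, 54, 53, 52, 52, 63, 76, 86, 93, 100, 104, 106, 106, 106, 107, 107, 107, 108, 108, 109, 110, 110, 109, 106, 102, 97, 88, 70, 55, 54, 56, 56, 55, 50, 37, 34, 36, 34, 34, 34, 33, 33, 32, 32, 50, 61, 64, 60, 54, 50, 49, 49, 49, 49, 50, 50]
```

View pics/w24.png

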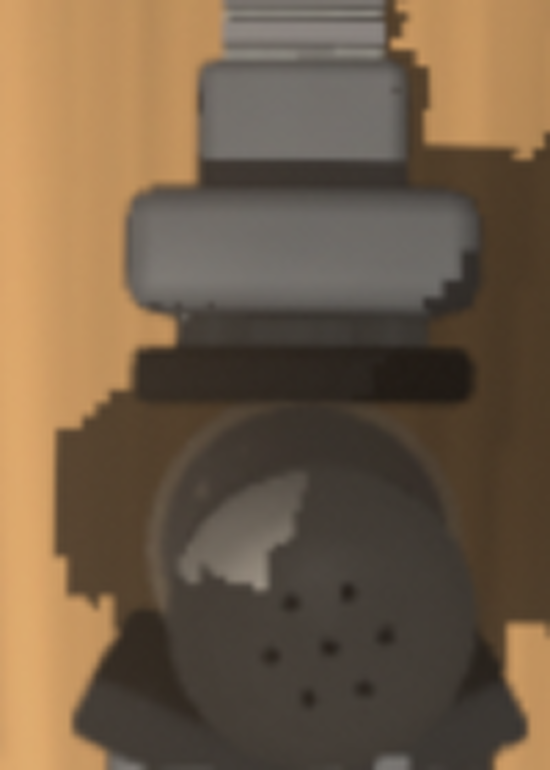

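```bash
python3 - <<'E'
from h import *
p=arm.get_image('wrist')
for cy in (72.3,77.5,78.5,80.4):
    h=fproj(p,(477,cy,104)); 
    print(cy,'hole',((h-[270,40])*5.5).round(), 'back', [((fproj(p,(477,cy-r,z))-[270,40])*5.5).round()[1] for r,z in ((22,15),(21,40),(22,40),(19,60))])
F=lambda u,v,z: fray(p,270+u/5.5,40+v/5.5,z).round(1)
print('hole',F(330,648,104),'Vmid',F(75,720,70),F(526,720,70),'body',F(150,540,40),F(462,540,40),'pad',F(300,400,68))
q=arm.get_image('scene'); save(q,'sfin'); crop(q,'sfinc',235,165,325,255,7)
im=arm.get_image('top'); save(im,'tfin')
E
```

```text
72.3 hole [310. 568.] back [np.float64(351.0), np.float64(358.0), np.float64(351.0), np.float64(375.0)]
77.5 hole [310. 618.] back [np.float64(385.0), np.float64(396.0), np.float64(389.0), np.float64(416.0)]
78.5 hole [310. 628.] back [np.float64(391.0), np.float64(403.0), np.float64(396.0), np.float64(424.0)]
80.4 hole [309. 646.] back [np.float64(403.0), np.float64(417.0), np.float64(409.0), np.float64(439.0)]
hole [474.9  80.6 104. ] Vmid [505.9  96.   70. ] [449.4  95.4  70. ] body [498.8  76.8  40. ] [455.2  76.4  40. ] pad [478.1  56.2  68. ]
```

View pics/sfinc.png

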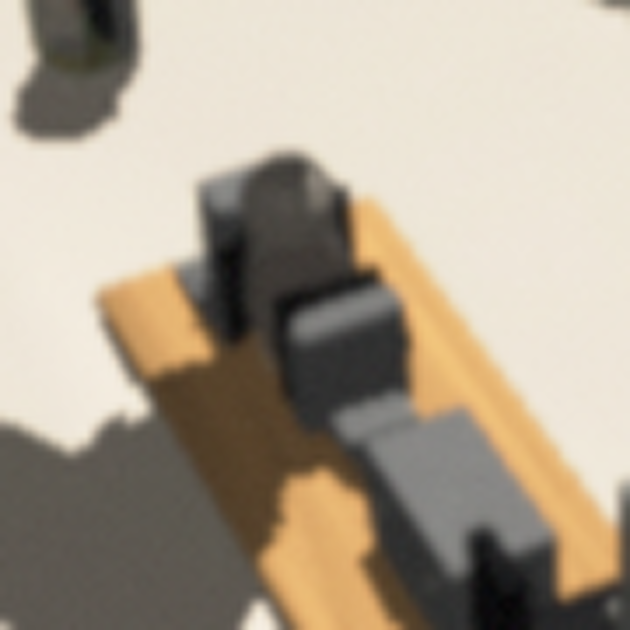

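View pics/sfin.png

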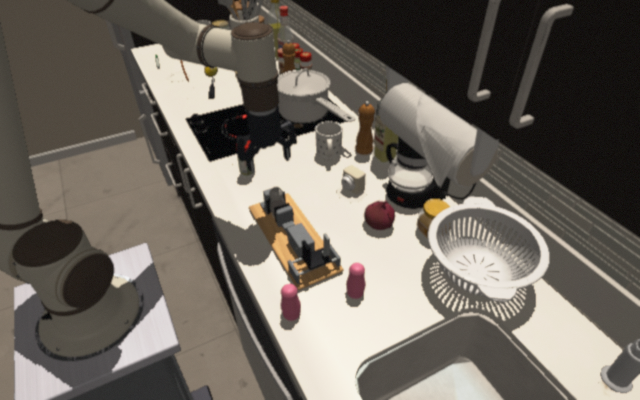

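```bash
python3 - <<'E'
from h import *
s=arm.read_state(); print(s['clock'],s['contact_force'],s['gripper_width'])
print(arm.job_done())
E
```

```text
42.075 [-0.0583539   0.049927   -0.13521292] 85.29850488902075
the job is handed in; nothing more can be done
None
```

The shaker is clamped in the V of the fixed jaw at an estimated 11–12 N, and I handed the job in at 42.1 s of the 72 s allowed. The gripper was open, clear of everything and reading about zero contact force.

- **Shaker chosen:** I took the grey shaker with the holed cap and left the two pink look-alikes alone. I set it on the board about 6 mm short of the V and let go of it.
- **Squeezing:** I squeezed the trigger six times, releasing each time. After each squeeze I checked the jaw from above with the wrist camera. One squeeze (the fifth) was too short to catch another click.
- **Grip:** the last wrist picture shows the pad springs pressed in by about 1.8–2.0 mm, which gives the 11–12 N estimate. I estimate the highest force during a squeeze at no more than about 19 N. Both numbers come from pictures and the stated spring rate, because nothing measures the grip directly.

**Checks that were off:**
- **Lean:** the shaker leans about 1.5–2° towards the V and the robot. It appeared as the pad pushed the shaker in, and pressing further did not clearly straighten it. I left it that way.
- **Size:** the fingers stopped at 33.5 mm where I expected the 44 mm body, so they probably held its narrower top. The shaker still lifted and set down cleanly.
- **Bystanders:** I looked over the other objects only in the last scene picture. I saw no change, but I did not measure their positions.

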